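Nudge the fixture plate onto its locating pins and turn the latch over it

ROBOT

A 6-joint arm with a two-finger parallel gripper is mounted at the origin on the work surface. World frame = base frame: x ahead of the robot, y to its left, z up, the work surface at z = 0. Lengths are in m, angles in rad, forces in N, time in s.
With the tool pointing down it reaches from about 0.25 to 0.8 m from the base axis. Payload 3.9 kg.
Tool frame: the origin (TCP) lies at the very end of the fingers, on their centre line; the grasp point (between the pads) lies 19 mm behind it; y points along the fingers, z is the direction in which the jaws open and shut, and the axes are right-handed (so a half turn about y gives the same grasp; the last joint's range is limited). The gripper opens to 85 mm and grips with 20 to 120 N. Pads are 22 mm wide; open, the fingers measure 114 mm over their backs; the gripper's body (76 mm by 85 mm) begins 54 mm behind the grasp point. The pads swing forward as they close: fully open they stand 13 mm farther back than shut.
Start: joints at [1.237, 0.26, -0.138, 1.173, 0, 1.571], TCP at [0.172, 0.496, 0.231] pointing down, gripper open.
Joint ranges: [-2.78, 2.78], [-0.83, 1.72], [-1.28, 1.37], [-1.9, 2.12], [-1.57, 1.48], [-3.14, 3.14]. Speed limits (rad/s): [2.57, 2.57, 3.14, 3.14, 3.14, 3.14].

INTERFACE

Orientations are given as a rotation vector (axis times angle).
In Python, from bench import get_obs, snapshot, camera_info, job_done gives the robot as it stands. The module is installed in compiled form; this text tells all that it offers.
- The arm moves only by the tool jog_arm, never from a script. Its argument "plan" is a list of rows, each an object with "delta_pos": the shift along the tool's x, y, z in mm, a list of three; "roll": the turn about the tool's y in rad; "gripper": the gripper command: -1 is shut, 1 is fully open, values between are in proportion. In form: [{"delta_pos": [tx, ty, tz], "roll": roll, "gripper": gripper}, ...]. A call has 1 to 8 rows; each row shifts and turns the pose as measured when the row begins, along the tool's axes as they then stand; what a row does not reach is not made up. A row lasts 1/12 s, in which the tool goes at most 41.7 mm and 7.16 degrees, less where a joint would pass 70% of its speed; a pose out of reach is approached as far as the arm can. A call with a gripper value outside its range is refused whole. The fingers move at their own pace and stop on an object; "grip_force" is the grip in N (left out, the last holds). Time passes only in rows, so rows that do not move let the fingers close. It gives the time, the measured TCP pose, the force and the opening at its end, in the units of the state.
- get_obs(): the state, without advancing time (a new reading comes with each control period).
- snapshot(name): name is "side" or "top"; returns the picture (480x640x3 uint8, red, green, blue); there is no depth.
- camera_info(name): a dict with "mtx" (3x3 intrinsics, pixels), "R" (3x3) and "t" (3): a world point X has camera coordinates R X + t. Camera axes: x right, y down, z forward; pixel columns grow to the right and rows downward; lengths in m; the calibration is good to about 2 mm. A picture is of the moment at which its call begins. camera_info takes no time and is no camera call.
- job_done(): hands the job in, once; it reports no verdict.
The state is a dict: "time_s": time; "joints": joint angles; "joint_vel": joint speeds; "tau": joint torques, N m; "tcp_pos": TCP position; "tcp_rot": TCP orientation; "force": force on the tool from outside, world axes, zero at the start; "torque": the same for the moment, N m; "finger_gap": finger opening in m.
Only numpy, scipy, OpenCV 4.12 (cv2) and the standard library are available. Lean on these libraries where they do the work, as an engineer would, in place of code of your own. Each camera call takes 0.05 s, during which the arm holds its last target.

TASK

Nudge the aluminium fixture plate along the ledge of the plywood jig, sliding it and never picking it up, until its two holes drop over the two brass locating pins and it lies flat and fully down on the board. Then push the red latch round by its peg until it lies across the plate. Leave everything else on the bench where it is, the loose wooden post on the jig included.

Things in the scene. Friction and masses are not known exactly. Their poses are not given: they have to be found in the camera images.
- jig: Fixed plywood jig board, 270 x 250 x 18 mm. Origin: on the bench, under the midpoint between the two pins; x points from the dark ledge towards the latch, y along the line of the pins, z up. The board spans x -175 to +95 and y -125 to +125 mm; its bed (top face) is 18 mm above the bench. A round stud, 18 mm in diameter, at x 60, y 0 carries the latch.
- ledge_edge (a point): Middle of the top edge, facing the pins, of the jig's flat dark wooden ledge, 26 mm above the bench, 8 mm above the bed. From here (jig x -43 mm) the ledge runs back to x -175 mm over the board's whole width. The plate slides level from it onto the pin tops, and drops 8 mm when both holes meet the pins.
- pin_left (a point): Top of the brass locating pin at jig x 0, y +58 mm: 10 mm in diameter, cone top, in a flat black ring 24 mm wide, rising 7.5 mm from the bed to 25.5 mm above the bench, 0.5 mm lower than the ledge.
- pin_right (a point): Top of the other brass pin, the same, at jig x 0, y -58 mm.
- plate: Loose aluminium plate, 0.22 to 0.45 kg, 76 mm (x) x 150 mm (y) x 10 mm, with two through holes 13 mm in diameter at x 0, y -58 and +58 mm. Origin: centre of its underside, z up. It starts flat on the ledge, centre 62 to 85 mm behind the pin line, up to 30 mm off sideways and turned up to 0.3 rad. Home: over the jig's origin and square to it, underside 18 mm above the bench.
- plate_top (a point): Centre of the plate's top face, 10 mm above its underside (36 mm above the bench on the ledge, 28 mm when home). Two beech posts 22 x 22 x 26 mm are fixed on this face at plate x -22, y -30 and +30 mm. Home, the holes have 3 mm total play on the pins and 5 mm lie between the plate's rear edge and the ledge.
- latch (a joint): Red latch's angle about its upright pivot at jig x 60, y 0 mm, rad. 0: the arm points along jig +y (open). Grows anticlockwise from above to 1.57: arm along jig -x, across the home plate; stop at 1.6. Starts at 0 to 0.5, stays where left, about 1 N at the peg. Arm 16 mm wide, reaches 60 mm, 30.5 to 36.5 mm above the bench: clears the home plate by 2.5 mm, not a plate still up.
- latch_peg (a point): Middle of the red upright peg on the latch, 12 mm in diameter, 25 mm tall (36.5 to 61.5 mm above the bench), 45 mm from the latch's pivot.
- post: Loose beech post standing on the jig's bed near its far corner, beyond the plate's place, on the -y side, 24 x 24 x 45 mm; origin at the centre of its underside. Leave it.
- screwdriver: Loose screwdriver lying on the bench to the left. Leave it.
- hammer: Loose hammer lying on the bench to the right. Leave it.
- mug: Loose blue mug, 80 mm wide, 90 mm tall, on the bench at the far right. Leave it.
- beech_block: Loose beech block 40 x 70 x 50 mm on the bench at the far left. Leave it.
- wrench: Loose wrench lying on the bench to the left. Leave it.
Mind the look-alikes: they are no part of the job. What is meant by the plate is not orange or purple, and is the larger of those in its own colour.

How it is judged:
By the outcome, as a careful person would: the job done as asked, in the order asked, and still so for the second after the job is handed in, with the robot touching nothing.
It also fails if it takes over 70 s, if anything falls off the work surface, if the arm or the gripper's body presses on something with over 40 N, if the wrist force passes 120 N, or if a joint passes its speed limit or range.

## Working session

There is one attempt and no reset: what is moved stays moved. The work goes in short steps, Python scripts to look and compute and a tool call to move; the robot and the scene stay as the last step left them, time stands still between calls to the robot, and variables do not carry over. Pictures are saved under pics/ and viewed, and the job is handed in when it is done.

Besides the shell and the picture viewer there is one more tool, called in YAML: its name, and indented under it one key for each argument. jog_arm: Moves the arm, as the interface text tells. Its arguments: {"type":"object","properties":{"plan":{"type":"array","items":{"type":"object","properties":{"delta_pos":{"type":"array","items":{"type":"number"}},"roll":{"type":"number"},"gripper":{"type":"number"}}}},"grip_force":{"type":"number"}},"required":["plan"]}

```bash
mkdir -p pics; python3 - <<'E'
from bench import *
import cv2
o=get_obs()
for k,v in o.items(): print(k,v)
for n in("top","side"):
    im=snapshot(n); cv2.imwrite(f"pics/{n}0.png",im[:,:,::-1]); c=camera_info(n); print(n,c)
E
```

```text
time_s 0.0
joints [ 1.23701293e+00  2.60644218e-01 -1.39365674e-01  1.17266106e+00
  3.51623933e-06  1.57081536e+00]
joint_vel [-0.00109657 -0.00019512  0.00088887  0.00068485 -0.00012623 -0.00035009]
tau [ 1.44539710e-03 -4.05681646e+01  2.53921545e+01  1.88792730e-02
  1.76466851e-04 -3.19938700e-06]
tcp_pos [0.1717826  0.49540015 0.23048702]
tcp_rot [-1.55672894  0.26226244 -0.26176584]
force [0.57971957 0.02835026 0.09379875]
torque [-0.0014497  -0.00130884  0.01111184]
finger_gap 0.08533916317331829
top {'mtx': array([[476.4886737 ,   0.        , 318.94685356],
       [  0.        , 476.4886737 , 238.65161178],
       [  0.        ,   0.        ,   1.        ]]), 'R': array([[-0.00249933, -0.99980038, -0.0198233 ],
       [-0.99637469,  0.00417551, -0.08497083],
       [ 0.08503664,  0.01953906, -0.99618623]]), 't': array([0.00931739, 0.50479653, 1.0781634 ])}
side {'mtx': array([[478.4772635 ,   0.        , 320.88208271],
       [  0.        , 478.4772635 , 234.27839045],
       [  0.        ,   0.        ,   1.        ]]), 'R': array([[ 0.93179843, -0.36271895,  0.01366193],
       [-0.26843466, -0.71394721, -0.64670102],
       [ 0.24432462,  0.59892766, -0.76262123]]), 't': array([-0.45828372,  0.17872171,  0.97579682])}
```

View pics/top0.png

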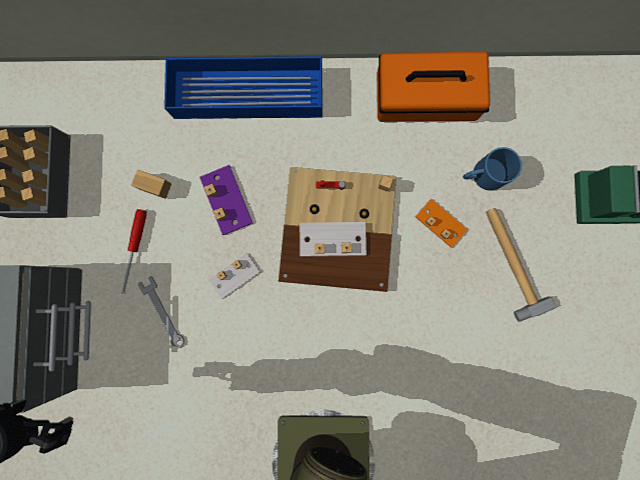

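View pics/side0.png

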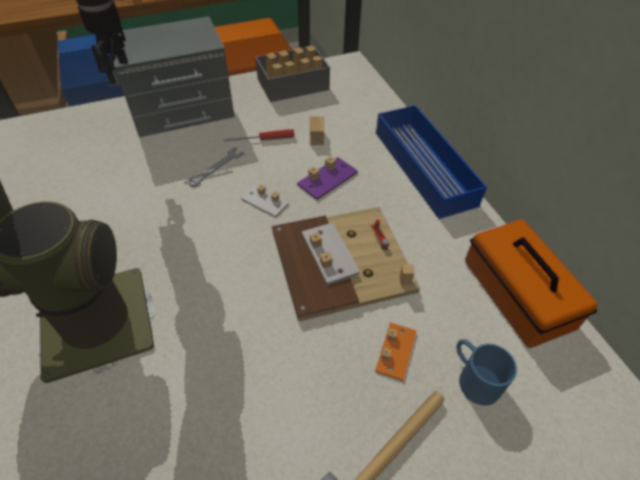

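Plate candidates in the top view:
- Silver plate on the jig, (333,240)
- Small silver plate, (236,275)
- Purple plate, (226,200)
- Orange plate, (441,222)

I choose the larger silver one at (333,240), which lies on the dark ledge. Next I check it in a close crop.

```bash
python3 - <<'E'
import cv2
im=cv2.imread("pics/top0.png")
c=im[155:300,265:410]; cv2.imwrite("pics/crop0.png",cv2.resize(c,None,fx=4,fy=4,interpolation=cv2.INTER_CUBIC))
im=cv2.imread("pics/side0.png")
c=im[200:320,265:425]; cv2.imwrite("pics/crop0s.png",cv2.resize(c,None,fx=4,fy=4,interpolation=cv2.INTER_CUBIC))
E
```

```text
(no output)
```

View pics/crop0.png

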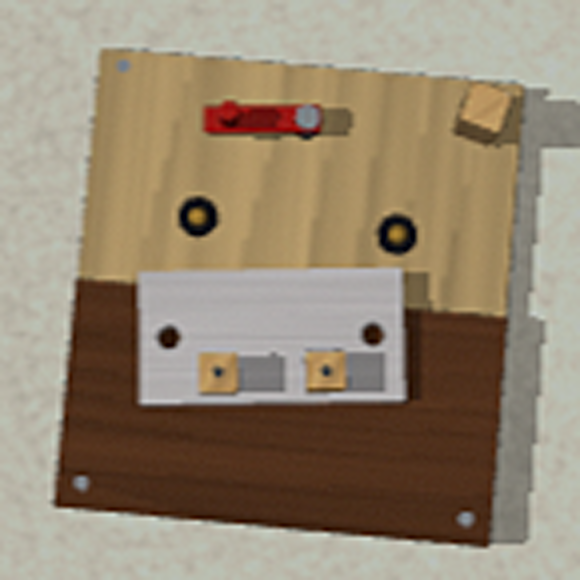

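View pics/crop0s.png

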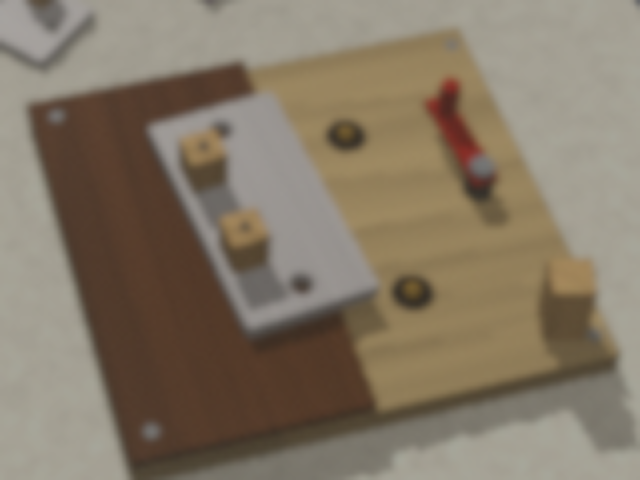

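```bash
cat > h.py <<'E'
import numpy as np, cv2
from bench import *
from scipy.spatial.transform import Rotation as Ro
def ray(n,px,z):
    c=camera_info(n); R,t=c["R"],c["t"]; C=-R.T@t
    px=np.atleast_2d(np.asarray(px,float)); d=np.c_[px,np.ones(len(px))]@np.linalg.inv(c["mtx"]).T@R
    return C+d*((z-C[2])/d[:,2])[:,None]
def proj(n,X):
    c=camera_info(n); Y=np.atleast_2d(X)@c["R"].T+c["t"]; p=Y@c["mtx"].T; return p[:,:2]/p[:,2:]
def mask(im,lo,hi,roi):
    h=cv2.cvtColor(im,cv2.COLOR_RGB2HSV); m=cv2.inRange(h,lo,hi); z=np.zeros_like(m); a,b,c,d=roi; z[b:d,a:c]=m[b:d,a:c]; return z
def big(m):
    cs,_=cv2.findContours(m,cv2.RETR_EXTERNAL,cv2.CHAIN_APPROX_NONE); return max(cs,key=cv2.contourArea)
def darkc(im,px,r,thr):
    # intensity-weighted centroid of darkness around px
    g=cv2.cvtColor(im,cv2.COLOR_RGB2GRAY).astype(float)
    for _ in range(5):
        x0,y0=int(round(px[0])),int(round(px[1])); ys,xs=np.mgrid[y0-r:y0+r+1,x0-r:x0+r+1]
        w=np.clip(thr-g[y0-r:y0+r+1,x0-r:x0+r+1],0,None)*((xs-px[0])**2+(ys-px[1])**2<=(r+.5)**2)
        px=((w*xs).sum()/w.sum(),(w*ys).sum()/w.sum())
    return px
E
python3 - <<'E'
from h import *
im=cv2.imread("pics/top0.png")[:,:,::-1].copy()
ims=cv2.imread("pics/side0.png")[:,:,::-1].copy()
g=cv2.cvtColor(im,cv2.COLOR_RGB2GRAY)
print(g[204:216,308:322]); print(g[232:246,300:315])
pl=darkc(im,(314,209),6,90); pr=darkc(im,(364,213),6,90)
PL,PR=ray("top",[pl,pr],.0185); print("pins",pl,pr,PL,PR,np.linalg.norm(PL-PR))
hl=darkc(im,(307,239),4,140); hr=darkc(im,(358,238.5),4,140)
H=ray("top",[hl,hr],.036); print("holes",hl,hr,H,np.linalg.norm(H[0]-H[1]))
m=mask(im,(0,0,130),(180,40,255),(297,218,370,260)); m=cv2.morphologyEx(m,cv2.MORPH_CLOSE,np.ones((3,3)))
r=cv2.minAreaRect(big(m)); b=cv2.boxPoints(r); print("rect",r); B=ray("top",b,.036); print(B,B.mean(0),[np.linalg.norm(B[i]-B[i-1]) for i in range(4)])
# side
for nm,P in (("pl",PL),("pr",PR)): print(nm,proj("side",P))
ps=[darkc(ims,(351,233.5),5,80),darkc(ims,(368,272.5),5,80)]; print(ps, ray("side",ps,.0185))
E
```

```text
[[146 153 159 130  98  76  48  62 102 143 153 149 150 150]
 [150 159 131  68  23  20   4   8  30  56 126 155 152 150]
 [152 145  89  16   8   8  16  21  12  12  73 134 156 151]
 [156 117  38   3  44  90  94  61  24   5  15 125 159 151]
 [161 111   6   7  93 133 136 109  47   6   6  95 145 154]
 [158 111   3   8 101 131 125 102  51   6   5  93 145 153]
 [159 115  25   9  55  96 106  82  32  10   5  85 141 152]
 [156 122  48   2  19  32  40  31  16   9  23 121 154 153]
 [154 157 123  47   9  11  18  15   5  25 119 156 155 152]
 [154 157 158 120  43   2   2   1  52 123 152 154 150 152]
 [153 154 156 152 150 128 109 131 146 151 151 151 151 151]
 [154 152 154 151 148 146 143 145 146 147 148 149 150 152]]
[[157 176 171 171 171 171 172 174 173 173 172 174 172 172 173]
 [156 178 173 174 175 175 174 173 174 175 175 175 176 178 175]
 [161 184 178 175 176 178 178 176 178 177 178 177 175 177 175]
 [159 180 176 174 176 180 183 185 183 182 175 176 176 176 175]
 [162 184 178 180 185 176 136 109 140 175 183 177 177 177 178]
 [162 185 181 187 158  98  50  35  44 133 178 183 180 181 178]
 [157 179 177
[... 896 characters left out ...]
0425538 -0.08064394  0.036     ]] 0.11587723360574091
rect ((332.5, 238.5), (33.0, 65.0), 90.0)
[[ 0.54198355  0.0505767   0.036     ]
 [ 0.54125804 -0.09777194  0.036     ]
 [ 0.46596599 -0.09696631  0.036     ]
 [ 0.46648328  0.05051004  0.036     ]] [ 0.50392272 -0.02341288  0.036     ] [np.float64(0.07550030051033094), np.float64(0.14835041202432087), np.float64(0.07529635671826997), np.float64(0.14747725140572956)]
pl [[351.27516038 233.93120896]]
pr [[367.87551531 273.11488567]]
[(np.float64(351.23899371069183), np.float64(234.31236897274633)), (np.float64(367.7597402597403), np.float64(273.51558441558444))] [[ 0.57415085  0.01758779  0.0185    ]
 [ 0.56297596 -0.09764175  0.0185    ]]
```

```bash
cat >> h.py <<'E'
O=np.array([.5692,-.0391]); A=-.0953
JX=np.array([np.cos(A),np.sin(A)]); JY=np.array([-np.sin(A),np.cos(A)])
def w2j(p): d=np.asarray(p)[...,:2]-O; return np.stack([d@JX,d@JY],-1)*1e3
def j2w(x,y): return O+(x*JX+y*JY)/1e3
def tool():
    o=get_obs(); return o["tcp_pos"],Ro.from_rotvec(o["tcp_rot"]).as_matrix(),o
def go(x,y,z,ang=None):
    """needed tool-frame shift mm to jig xy (mm), world z (mm); roll so jaw axis is at angle ang (rad, jig frame, 0=jig y)"""
    p,M,o=tool(); t=np.r_[j2w(x,y),z/1e3]; s=M.T@(t-p)*1e3
    a=M[:,2]; cur=np.arctan2(a[1],a[0]); out=[np.round(s,1)]
    if ang is not None:
        # world yaw change -> roll about tool y (down => sign)
        d=(A+np.pi/2+ang-cur+np.pi/2)%np.pi-np.pi/2
        out.append(round(float(d*np.sign(M[2,1])),3))
    return out
def st():
    p,M,o=tool(); a=M[:,2]; print("t",round(o["time_s"],2),"jig",w2j(p).round(1),"z",round(p[2]*1e3,1),"jaw",round(float((np.arctan2(a[1],a[0])-A)%np.pi-np.pi/2),3),"F",o["force"].round(1),"gap",round(o["finger_gap"]*1e3,1),"down",M[:,1].round(3))
E
python3 - <<'E'
from h import *
st(); p,M,o=tool(); print(M.round(3)); print(w2j([[.50293587,.03522578],[.50425538,-.08064394]]))
print(go(-67,150,120,0)); 
im=cv2.imread("pics/top0.png")[:,:,::-1].copy()
m=cv2.bitwise_or(mask(im,(0,150,60),(8,255,255),(300,175,352,195)),mask(im,(172,150,60),(180,255,255),(300,175,352,195)))
r=cv2.minAreaRect(big(m)); print(r, w2j(ray("top",r[0],.0365)))
print(w2j(ray("top",[(265+228/4,155+112/4)],.0615)))
print(w2j(ray("side",[(265+450/4,200+88/4)],.0615)))
print("post",w2j(ray("top",[(265+487/4,155+105/4)],.063)))
E
```

```text
t 0.1 jig [-446.4  494.3] z 230.6 jaw -0.239 F [-0.1  0.8  0.8] gap 85.4 down [-0.001 -0.002 -1.   ]
[[ 0.945 -0.001  0.328]
 [-0.328 -0.002  0.945]
 [ 0.    -1.    -0.002]]
[[-73.0359792   67.68310159]
 [-60.69677937 -47.53528786]]
[array([ 450. ,  111. , -244.7]), -0.239]
((328.5, 183.5), (7.0, 25.0), 90.0) [[58.89949083 29.89833173]]
[[53.68458197 44.08256798]]
[[54.28648313 42.08711846]]
post [[ 70.17594978 -99.91310922]]
```

jog_arm:
  plan:
    - {"delta_pos":[0,0,0],"roll":-0.12,"gripper":1}
    - {"delta_pos":[0,0,0],"roll":-0.12,"gripper":1}
    - {"delta_pos":[20,0,-32],"roll":0,"gripper":1}
    - {"delta_pos":[20,0,-32],"roll":0,"gripper":1}
    - {"delta_pos":[20,0,-32],"roll":0,"gripper":1}
    - {"delta_pos":[20,0,-32],"roll":0,"gripper":1}
    - {"delta_pos":[20,0,-32],"roll":0,"gripper":1}
    - {"delta_pos":[20,0,-32],"roll":0,"gripper":1}

```text
time_s: 0.77
tcp_pos: [0.276, 0.2927, 0.226]
tcp_rot: [-1.575, 0.056, -0.05]
force: [1.8, 0.9, -0.5]
finger_gap: 0.0854
```

```bash
python3 -c "
from h import *
st();print(go(-145,4,130,0))"
```

```text
t 0.77 jig [-323.4  302.4] z 226.0 jaw 0.028 F [ 1.8  0.9 -0.5] gap 85.4 down [-0.004 -0.004 -1.   ]
[array([ 170.3,   96.8, -302.9]), 0.028]
```

jog_arm:
  plan:
    - {"delta_pos":[18,0,-32],"roll":0,"gripper":1}
    - {"delta_pos":[18,0,-32],"roll":0,"gripper":1}
    - {"delta_pos":[18,5,-32],"roll":0,"gripper":1}
    - {"delta_pos":[18,10,-32],"roll":0,"gripper":1}
    - {"delta_pos":[18,10,-32],"roll":0,"gripper":1}
    - {"delta_pos":[18,15,-32],"roll":0,"gripper":1}
    - {"delta_pos":[18,15,-32],"roll":0,"gripper":1}
    - {"delta_pos":[18,15,-32],"roll":0,"gripper":1}

```text
time_s: 1.43
tcp_pos: [0.4069, 0.0137, 0.1565]
tcp_rot: [-1.572, 0.048, -0.054]
force: [1.1, 0.4, 0.2]
finger_gap: 0.0854
```

```bash
python3 -c "
from h import *
st();print(go(-145,4,60,0))"
```

```text
t 1.43 jig [-166.6   37.1] z 156.5 jaw 0.031 F [1.1 0.4 0.2] gap 85.4 down [ 0.004 -0.002 -1.   ]
[array([ 20.1,  96.7, -33.6]), 0.031]
```

jog_arm:
  plan:
    - {"delta_pos":[12,15,-17],"roll":0.03,"gripper":1}
    - {"delta_pos":[8,20,-17],"roll":0,"gripper":1}
    - {"delta_pos":[0,25,0],"roll":0,"gripper":1}
    - {"delta_pos":[0,25,0],"roll":0,"gripper":1}
    - {"delta_pos":[0,20,0],"roll":0,"gripper":1}
    - {"delta_pos":[0,0,0],"roll":0,"gripper":1}

```text
time_s: 1.93
tcp_pos: [0.4274, -0.033, 0.0449]
tcp_rot: [-1.573, 0.084, -0.092]
force: [-0.2, -0.3, 0.3]
finger_gap: 0.085
```

```bash
python3 -c "
from h import *
st();print(go(-145,4,30,0))
cv2.imwrite('pics/side1.png',snapshot('side')[150:350,200:440,::-1].repeat(3,0).repeat(3,1))"
```

```text
t 1.93 jig [-141.7   -7.4] z 44.9 jaw -0.016 F [-0.2 -0.3  0.3] gap 85.0 down [ 0.005 -0.005 -1.   ]
[array([-3.5, 14.9, 11.4]), -0.016]
```

View pics/side1.png

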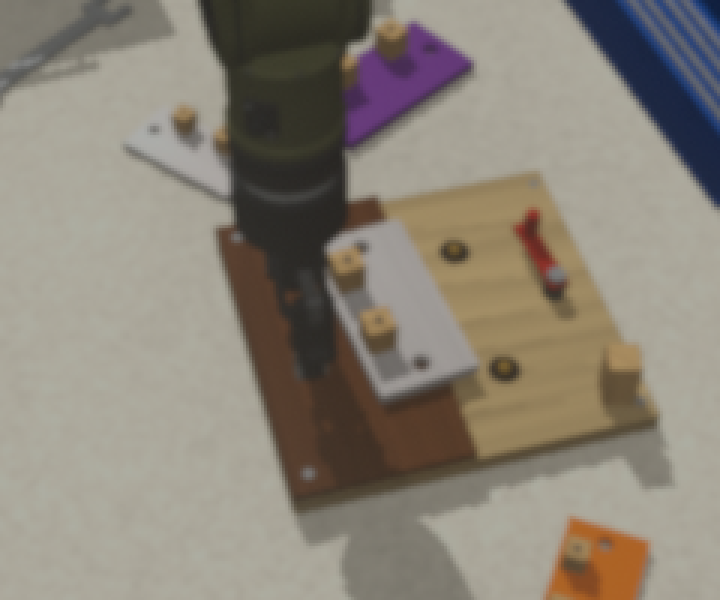

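The side view shows the open gripper behind the plate, over the dark ledge, with its tips at about (310,370) in the crop. I go down slowly and watch for contact.

jog_arm:
  plan:
    - {"delta_pos":[0,5,10],"roll":-0.015,"gripper":1}
    - {"delta_pos":[0,5,0],"roll":0,"gripper":1}
    - {"delta_pos":[0,3,0],"roll":0,"gripper":1}
    - {"delta_pos":[0,3,0],"roll":0,"gripper":1}
    - {"delta_pos":[0,0,0],"roll":0,"gripper":1}

```text
time_s: 2.4
tcp_pos: [0.4326, -0.021, 0.0327]
tcp_rot: [-1.574, 0.063, -0.082]
force: [-0.6, 0.2, 0.7]
finger_gap: 0.0852
```

```bash
python3 -c "
from h import *
st()"
```

```text
t 2.4 jig [-137.7    5. ] z 32.7 jaw 0.003 F [-0.6  0.2  0.7] gap 85.2 down [ 0.012 -0.005 -1.   ]
```

jog_arm:
  plan:
    - {"delta_pos":[0,3,0],"roll":0,"gripper":1}
    - {"delta_pos":[0,3,0],"roll":0,"gripper":1}
    - {"delta_pos":[0,0,0],"roll":0,"gripper":1}

```text
time_s: 2.65
tcp_pos: [0.4339, -0.0208, 0.0274]
tcp_rot: [-1.574, 0.06, -0.084]
force: [0.1, 0.9, 0.0]
finger_gap: 0.0853
```

jog_arm:
  plan:
    - {"delta_pos":[0,3,0],"roll":0,"gripper":1}
    - {"delta_pos":[0,0,0],"roll":0,"gripper":1}

```text
time_s: 2.82
tcp_pos: [0.4342, -0.0209, 0.0243]
tcp_rot: [-1.574, 0.059, -0.085]
force: [-0.1, -0.5, 0.9]
finger_gap: 0.0855
```

jog_arm:
  plan:
    - {"delta_pos":[0,3,0],"roll":0,"gripper":1}
    - {"delta_pos":[0,3,0],"roll":0,"gripper":1}
    - {"delta_pos":[0,0,0],"roll":0,"gripper":1}

```text
time_s: 3.07
tcp_pos: [0.4344, -0.0212, 0.0178]
tcp_rot: [-1.574, 0.06, -0.085]
force: [-0.9, 0.2, 0.1]
finger_gap: 0.0853
```

```bash
python3 -c "
from h import *
st()"
```

```text
t 3.07 jig [-135.9    5. ] z 17.8 jaw 0.003 F [-0.9  0.2  0.1] gap 85.3 down [ 0.016 -0.005 -1.   ]
```

jog_arm:
  plan:
    - {"delta_pos":[4,0,0],"roll":0,"gripper":1}
    - {"delta_pos":[4,0,0],"roll":0,"gripper":1}
    - {"delta_pos":[4,0,0],"roll":0,"gripper":1}
    - {"delta_pos":[4,0,0],"roll":0,"gripper":1}
    - {"delta_pos":[4,0,0],"roll":0,"gripper":1}

```text
time_s: 3.48
tcp_pos: [0.4546, -0.023, 0.0176]
tcp_rot: [-1.574, 0.061, -0.083]
force: [-1.5, 0.4, 0.5]
finger_gap: 0.0853
```

```bash
python3 -c "
from h import *
st()"
```

```text
t 3.48 jig [-115.6    5.1] z 17.6 jaw 0.003 F [-1.5  0.4  0.5] gap 85.3 down [ 0.014 -0.005 -1.   ]
```

jog_arm:
  plan:
    - {"delta_pos":[3,0,0],"roll":0,"gripper":1}
    - {"delta_pos":[3,0,0],"roll":0,"gripper":1}
    - {"delta_pos":[2,0,0],"roll":0,"gripper":1}
    - {"delta_pos":[0,0,0],"roll":0,"gripper":1}

```text
time_s: 3.82
tcp_pos: [0.4633, -0.0235, 0.0175]
tcp_rot: [-1.573, 0.063, -0.081]
force: [-0.8, -0.1, 0.2]
finger_gap: 0.0857
```

```bash
python3 -c "
from h import *
st()
im=snapshot('top');cv2.imwrite('pics/top2.png',im[155:300,265:410,::-1].repeat(4,0).repeat(4,1))"
```

```text
t 3.82 jig [-106.9    5.5] z 17.5 jaw 0.004 F [-0.8 -0.1  0.2] gap 85.7 down [ 0.012 -0.004 -1.   ]
```

View pics/top2.png

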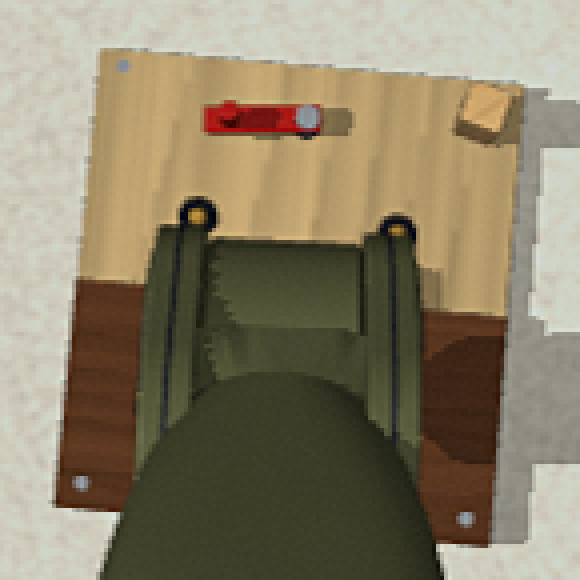

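```bash
python3 -c "
from h import *
im=snapshot('side');cv2.imwrite('pics/sideraw3.png',im[:,:,::-1]);cv2.imwrite('pics/side3.png',cv2.resize(im[200:320,265:425,::-1],None,fx=4,fy=4,interpolation=2))"
```

```text
(no output)
```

View pics/side3.png

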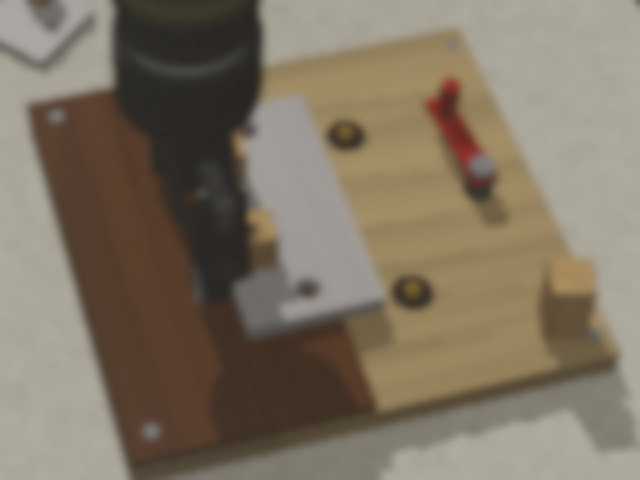

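The side view shows the plate turned towards square. Its front corners are at about (303,98) and (383,300) in the crop, and the right hole is at (308,290).

```bash
python3 -c "
from h import *
q=np.array([(303,98),(383,300),(308,290),(252,130)])/4+[265,200]
print(w2j(ray('side',q,.036)).round(1)); st()"
```

```text
[[-20.3  77.8]
 [-22.  -70. ]
 [-58.5 -53.3]
 [-55.7  62.1]]
t 3.92 jig [-106.9    5.4] z 17.5 jaw 0.004 F [ 0.3 -0.1 -0.5] gap 85.4 down [ 0.012 -0.004 -1.   ]
```

jog_arm:
  plan:
    - {"delta_pos":[-10,0,0],"roll":0,"gripper":1}
    - {"delta_pos":[-10,-20,0],"roll":0,"gripper":1}
    - {"delta_pos":[0,-35,0],"roll":0,"gripper":-1}
    - {"delta_pos":[0,-25,15],"roll":0,"gripper":-1}
    - {"delta_pos":[15,0,30],"roll":0,"gripper":-1}
    - {"delta_pos":[15,0,30],"roll":0,"gripper":-1}
    - {"delta_pos":[15,0,30],"roll":0,"gripper":-1}
    - {"delta_pos":[10,0,10],"roll":0,"gripper":-1}

```text
time_s: 4.58
tcp_pos: [0.5017, 0.0889, 0.1009]
tcp_rot: [-1.574, 0.07, -0.088]
force: [0.4, -0.1, 0.0]
finger_gap: 0.012
```

```bash
python3 -c "
from h import *
st();print(go(-60,112,30,0))
im=snapshot('top');cv2.imwrite('pics/top4.png',im[155:300,265:410,::-1].repeat(4,0).repeat(4,1))
hl=darkc(im,(309,235),4,140);hr=darkc(im,(360,238),4,140);H=ray('top',[hl,hr],.036);print(hl,hr,w2j(H),np.linalg.norm(H[0]-H[1]))"
```

```text
t 4.58 jig [-79.4 121. ] z 100.9 jaw -0.005 F [ 0.4 -0.1  0. ] gap 12.0 down [ 0.011 -0.006 -1.   ]
[array([18.6, 71.2, -8.6]), -0.005]
(np.float64(306.36632860040567), np.float64(233.16125760649086)) (np.float64(359.688672168042), np.float64(237.3398349587397)) [[-59.8241898   69.74156395]
 [-58.31459063 -52.02264997]] 0.12177357136377479
```

View pics/top4.png

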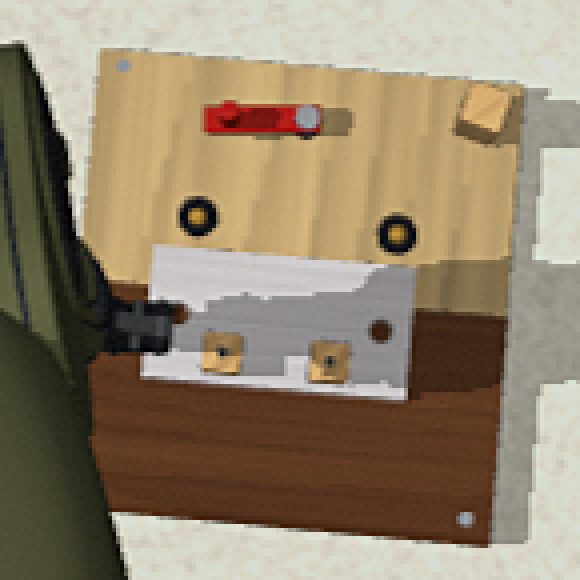

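The top view shows the gripper beside the plate and a shadow over the plate. The right hole reads about y −52, so the plate sits about +6 mm to the side. Next I go down beside the plate's +y edge.

jog_arm:
  plan:
    - {"delta_pos":[10,15,-4],"roll":0,"gripper":-1}
    - {"delta_pos":[8,20,-4],"roll":0,"gripper":-1}
    - {"delta_pos":[0,20,0],"roll":0,"gripper":-1}
    - {"delta_pos":[0,12,0],"roll":0,"gripper":-1}
    - {"delta_pos":[0,4,0],"roll":0,"gripper":-1}
    - {"delta_pos":[0,0,0],"roll":0,"gripper":-1}

```text
time_s: 5.13
tcp_pos: [0.5217, 0.079, 0.0292]
tcp_rot: [-1.575, 0.061, -0.091]
force: [-0.8, 0.1, -0.1]
finger_gap: 0.0002
```

```bash
python3 -c "
from h import *
st();print(go(-60,90,30,0))
im=snapshot('side');cv2.imwrite('pics/side5.png',cv2.resize(im[180:320,265:425,::-1],None,fx=4,fy=4,interpolation=2))"
```

```text
t 5.13 jig [-58.5 113. ] z 29.2 jaw -0.001 F [-0.8  0.1 -0.1] gap 0.2 down [ 0.019 -0.007 -1.   ]
[array([ -1.5,  -0.7, -23. ]), -0.001]
```

View pics/side5.png

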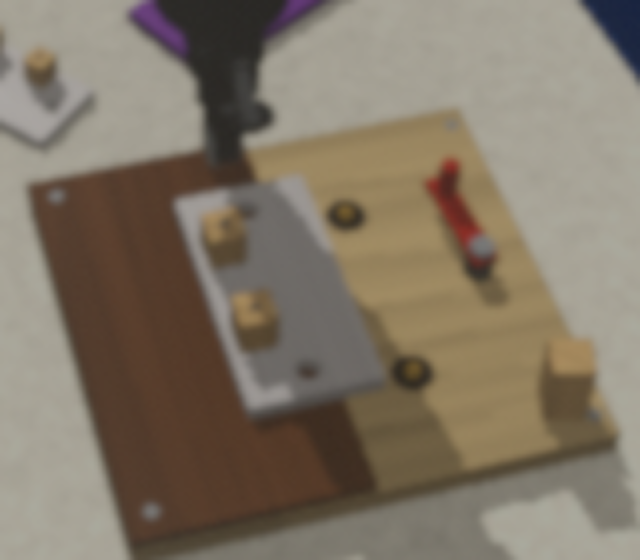

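jog_arm:
  plan:
    - {"delta_pos":[0,0,-8],"roll":0,"gripper":-1}
    - {"delta_pos":[0,0,-6],"roll":0,"gripper":-1}
    - {"delta_pos":[0,0,-4],"roll":0,"gripper":-1}
    - {"delta_pos":[0,0,-3],"roll":0,"gripper":-1}
    - {"delta_pos":[0,0,-2],"roll":0,"gripper":-1}
    - {"delta_pos":[0,0,0],"roll":0,"gripper":-1}

```text
time_s: 5.68
tcp_pos: [0.5206, 0.0531, 0.0336]
tcp_rot: [-1.574, 0.057, -0.096]
force: [0.7, 0.7, -0.2]
finger_gap: -0.0004
```

```bash
python3 -c "
from h import *
st()
im=snapshot('side');cv2.imwrite('pics/side6.png',cv2.resize(im[180:320,265:425,::-1],None,fx=4,fy=4,interpolation=2))
hs=darkc(im,(265+308/4,180+370/4),3,90);print(hs,w2j(ray('side',[hs],.036)))"
```

```text
t 5.68 jig [-57.1  87.2] z 33.6 jaw -0.002 F [ 0.7  0.7 -0.2] gap -0.4 down [ 0.024 -0.006 -1.   ]
(np.float64(341.6745098039216), np.float64(272.60392156862747)) [[-59.24594717 -53.40804895]]
```

View pics/side6.png

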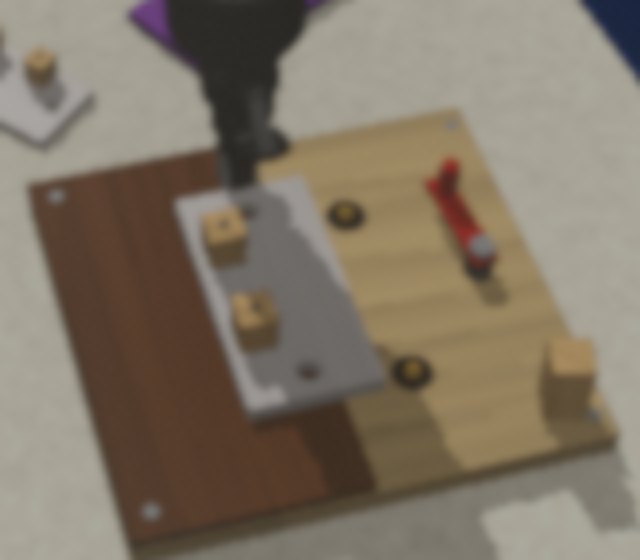

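jog_arm:
  plan:
    - {"delta_pos":[-2,2,5],"roll":0,"gripper":-1}
    - {"delta_pos":[0,3,0],"roll":0,"gripper":-1}
    - {"delta_pos":[0,0,0],"roll":0,"gripper":-1}

```text
time_s: 5.98
tcp_pos: [0.5198, 0.0588, 0.0286]
tcp_rot: [-1.574, 0.056, -0.097]
force: [-0.7, -0.1, -0.3]
finger_gap: 0.0001
```

```bash
python3 -c "
from h import *
st()"
```

```text
t 5.98 jig [-58.5  92.8] z 28.6 jaw -0.002 F [-0.7 -0.1 -0.3] gap 0.1 down [ 0.026 -0.006 -1.   ]
```

jog_arm:
  plan:
    - {"delta_pos":[0,0.5,-3],"roll":0,"gripper":-1}
    - {"delta_pos":[0,0.5,-3],"roll":0,"gripper":-1}
    - {"delta_pos":[0,0.5,-2],"roll":0,"gripper":-1}
    - {"delta_pos":[0,0,0],"roll":0,"gripper":-1}

```text
time_s: 6.32
tcp_pos: [0.5212, 0.0557, 0.0286]
tcp_rot: [-1.564, 0.05, -0.096]
force: [-1.2, 0.7, 0.1]
finger_gap: -0.0001
```

```bash
python3 -c "
from h import *
st()
im=snapshot('side');cv2.imwrite('pics/side7.png',cv2.resize(im[180:320,265:425,::-1],None,fx=4,fy=4,interpolation=2))
hs=darkc(im,(265+308/4,180+370/4),3,90);print(hs,w2j(ray('side',[hs],.036)))"
```

```text
t 6.32 jig [-56.8  89.8] z 28.6 jaw 0.002 F [-1.2  0.7  0.1] gap -0.1 down [ 0.03   0.004 -1.   ]
(np.float64(341.24701195219126), np.float64(273.800796812749)) [[-61.0605341  -56.15325068]]
```

jog_arm:
  plan:
    - {"delta_pos":[0,0,-3],"roll":0,"gripper":-1}
    - {"delta_pos":[0,0,-3],"roll":0,"gripper":-1}
    - {"delta_pos":[0,0,0],"roll":0,"gripper":-1}

```text
time_s: 6.62
tcp_pos: [0.5211, 0.0496, 0.0285]
tcp_rot: [-1.564, 0.049, -0.096]
force: [0.7, 2.2, 1.7]
finger_gap: 0.0003
```

```bash
python3 -c "
from h import *
st()
im=snapshot('side');cv2.imwrite('pics/side8.png',cv2.resize(im[180:320,265:425,::-1],None,fx=4,fy=4,interpolation=2))
hs=darkc(im,(265+308/4,180+370/4),3,90);print(hs,w2j(ray('side',[hs],.036)))"
```

```text
t 6.62 jig [-56.3  83.7] z 28.5 jaw 0.003 F [0.7 2.2 1.7] gap 0.3 down [ 0.031  0.004 -1.   ]
(np.float64(341.84496124031006), np.float64(276.1046511627907)) [[-61.62574851 -62.19958135]]
```

View pics/side8.png

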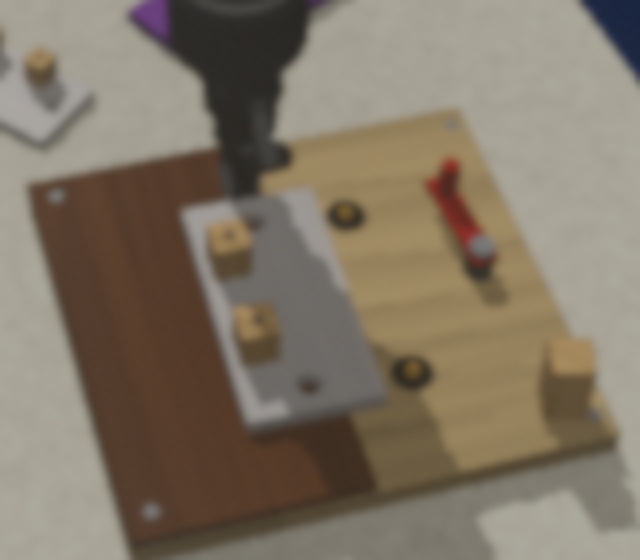

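jog_arm:
  plan:
    - {"delta_pos":[0,0,15],"roll":0,"gripper":-1}
    - {"delta_pos":[0,-20,25],"roll":0,"gripper":-1}
    - {"delta_pos":[-25,-30,25],"roll":0,"gripper":-1}
    - {"delta_pos":[-35,-20,15],"roll":0,"gripper":-1}
    - {"delta_pos":[-40,0,0],"roll":0,"gripper":-1}
    - {"delta_pos":[-35,0,0],"roll":0,"gripper":-1}

```text
time_s: 7.17
tcp_pos: [0.3995, 0.1401, 0.0937]
tcp_rot: [-1.57, 0.052, -0.11]
force: [-0.4, 0.3, 0.3]
finger_gap: 0.0002
```

```bash
cat >> h.py <<'E'
def plate(name,hl,hr,z=.036,im=None,r=4,thr=140):
    im=snapshot(name) if im is None else im
    a=darkc(im,hl,r,thr); b=darkc(im,hr,r,thr); H=ray(name,[a,b],z); J=w2j(H); d=J[0]-J[1]
    print(name,np.round([a,b],1).tolist(),"holes",J.round(1).tolist(),"dist",np.hypot(*d).round(1),"centre",J.mean(0).round(1),"yaw",round(float(np.arctan2(-d[0],d[1])),3)); return im
E
python3 -c "
from h import *
st()
im=snapshot('top');cv2.imwrite('pics/topraw9.png',im[:,:,::-1]);cv2.imwrite('pics/top9.png',im[155:300,265:410,::-1].repeat(4,0).repeat(4,1))
plate('top',(311,237),(363,239),im=im)"
```

```text
t 7.17 jig [-185.9  162.3] z 93.7 jaw -0.008 F [-0.4  0.3  0.3] gap 0.2 down [ 0.037 -0.002 -0.999]
top [[313.0, 232.7], [363.5, 238.9]] holes [[-57.3, 54.8], [-61.1, -61.0]] dist 115.9 centre [-59.2  -3.1] yaw -0.033
```

View pics/top9.png

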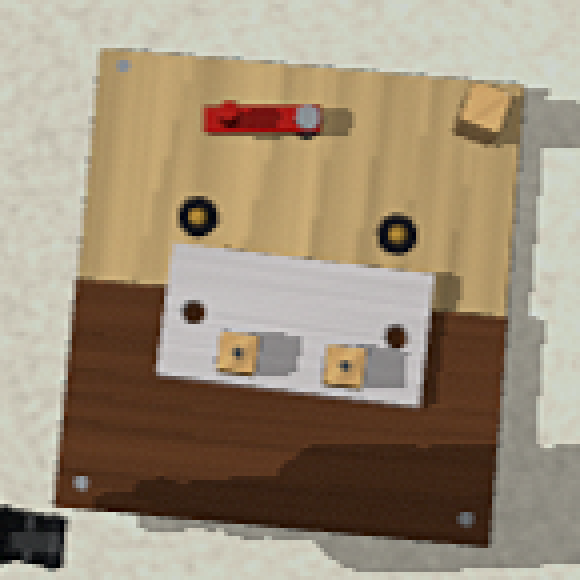

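The top view is clear. Holes are at (313.0,232.7) and (363.5,238.9), 115.9 mm apart. The plate is at centre (−59.2, −3.1) with yaw −0.033. Next comes a square push on the rear edge.

jog_arm:
  plan:
    - {"delta_pos":[10,0,-35],"roll":0,"gripper":1}
    - {"delta_pos":[10,0,-35],"roll":0,"gripper":1}
    - {"delta_pos":[10,0,-35],"roll":0,"gripper":1}
    - {"delta_pos":[10,10,-30],"roll":0,"gripper":1}
    - {"delta_pos":[8,15,-20],"roll":0,"gripper":1}
    - {"delta_pos":[0,15,-4],"roll":0,"gripper":1}
    - {"delta_pos":[0,10,0],"roll":0,"gripper":1}
    - {"delta_pos":[0,5,0],"roll":0,"gripper":1}

```text
time_s: 7.88
tcp_pos: [0.4219, -0.0348, 0.0378]
tcp_rot: [-1.583, 0.051, -0.096]
force: [-0.7, 0.2, 0.0]
finger_gap: 0.0854
```

```bash
python3 -c "
from h import *
st();print(go(-128,-1,17,0))"
```

```text
t 7.88 jig [-147.1   -9.8] z 37.8 jaw 0.002 F [-0.7  0.2  0. ] gap 85.4 down [ 0.028 -0.015 -0.999]
[array([18.5, 21.3,  9. ]), 0.002]
```

jog_arm:
  plan:
    - {"delta_pos":[5,6,5],"roll":0,"gripper":1}
    - {"delta_pos":[5,6,3],"roll":0,"gripper":1}
    - {"delta_pos":[4,6,0],"roll":0,"gripper":1}
    - {"delta_pos":[2,2,0],"roll":0,"gripper":1}
    - {"delta_pos":[0,0,0],"roll":0,"gripper":1}

```text
time_s: 8.3
tcp_pos: [0.4401, -0.0282, 0.0155]
tcp_rot: [-1.585, 0.052, -0.093]
force: [-0.8, -0.1, -0.6]
finger_gap: 0.0855
```

```bash
python3 -c "
from h import *
st();print(go(-62,0,18,0))"
```

```text
t 8.3 jig [-129.6   -1.4] z 15.5 jaw 0.003 F [-0.8 -0.1 -0.6] gap 85.5 down [ 0.025 -0.017 -1.   ]
[array([67.6, -0.7,  1.2]), 0.003]
```

jog_arm:
  plan:
    - {"delta_pos":[8,-0.2,0],"roll":0,"gripper":1}
    - {"delta_pos":[7,-0.2,0],"roll":0,"gripper":1}
    - {"delta_pos":[6,-0.2,0],"roll":0,"gripper":1}
    - {"delta_pos":[6,-0.2,0],"roll":0,"gripper":1}
    - {"delta_pos":[6,-0.2,0],"roll":0,"gripper":1}
    - {"delta_pos":[6,0,0],"roll":0,"gripper":1}
    - {"delta_pos":[6,0,0],"roll":0,"gripper":1}

```text
time_s: 8.88
tcp_pos: [0.4866, -0.0315, 0.0181]
tcp_rot: [-1.585, 0.054, -0.088]
force: [-1.9, 1.0, -0.8]
finger_gap: 0.0853
```

```bash
python3 -c "
from h import *
st();print(go(-62,0,18,0))
im=snapshot('side');cv2.imwrite('pics/side10.png',cv2.resize(im[180:320,265:425,::-1],None,fx=4,fy=4,interpolation=2))"
```

```text
t 8.88 jig [-82.9  -0.3] z 18.1 jaw 0.005 F [-1.9  1.  -0.8] gap 85.3 down [ 0.021 -0.016 -1.   ]
[array([20.9,  0.6,  0.2]), 0.005]
```

View pics/side10.png

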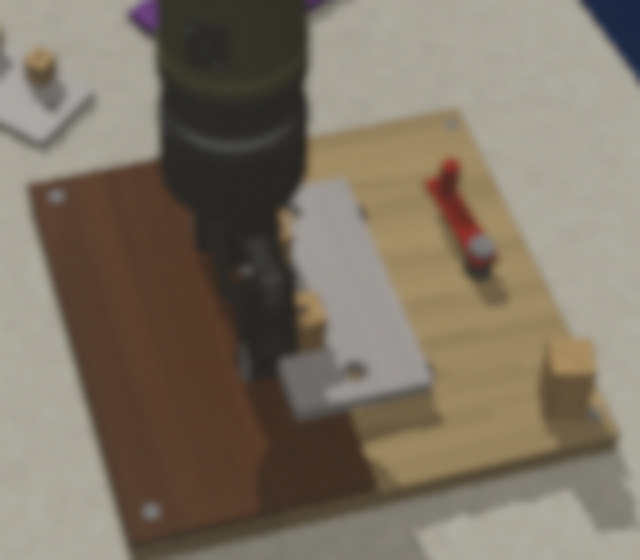

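jog_arm:
  plan:
    - {"delta_pos":[4,0,0],"roll":0,"gripper":1}
    - {"delta_pos":[4,0,0],"roll":0,"gripper":1}
    - {"delta_pos":[4,0,0],"roll":0,"gripper":1}
    - {"delta_pos":[4,0,0],"roll":0,"gripper":1}
    - {"delta_pos":[3,0,0],"roll":0,"gripper":1}
    - {"delta_pos":[0,0,0],"roll":0,"gripper":1}

```text
time_s: 9.43
tcp_pos: [0.5101, -0.0338, 0.0188]
tcp_rot: [-1.585, 0.052, -0.091]
force: [-0.3, 0.7, -1.0]
finger_gap: 0.0854
```

```bash
python3 -c "
from h import *
st()
im=snapshot('side');cv2.imwrite('pics/sideraw11.png',im[:,:,::-1]);cv2.imwrite('pics/side11.png',cv2.resize(im[180:320,265:425,::-1],None,fx=4,fy=4,interpolation=2))"
```

```text
t 9.43 jig [-59.3  -0.3] z 18.8 jaw 0.005 F [-0.3  0.7 -1. ] gap 85.4 down [ 0.024 -0.017 -1.   ]
```

View pics/side11.png

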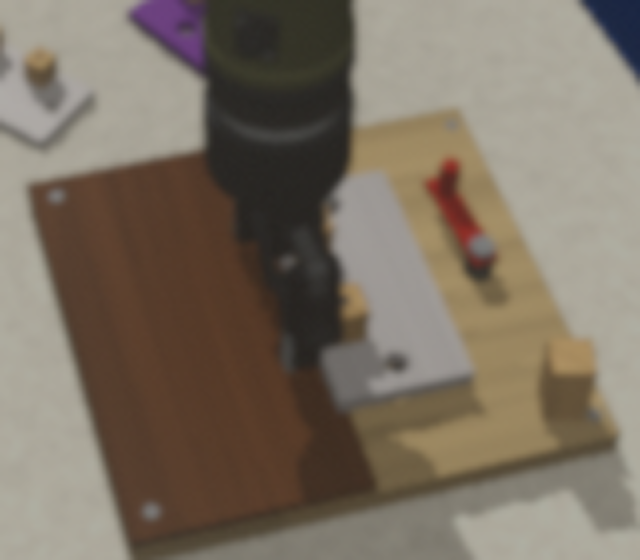

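jog_arm:
  plan:
    - {"delta_pos":[-8,0,0],"roll":0,"gripper":1}
    - {"delta_pos":[-20,-5,0],"roll":0,"gripper":1}
    - {"delta_pos":[-20,-20,-20],"roll":0,"gripper":0}
    - {"delta_pos":[-20,-25,-25],"roll":0,"gripper":-1}
    - {"delta_pos":[-20,-25,-30],"roll":0,"gripper":-1}
    - {"delta_pos":[-15,0,-36],"roll":0,"gripper":-1}
    - {"delta_pos":[-10,0,-36],"roll":0,"gripper":-1}
    - {"delta_pos":[0,0,-20],"roll":0,"gripper":-1}

```text
time_s: 10.15
tcp_pos: [0.3775, -0.1874, 0.095]
tcp_rot: [-1.586, 0.037, -0.086]
force: [0.8, 0.7, -0.0]
finger_gap: 0.0121
```

```bash
python3 -c "
from h import *
st()
im=snapshot('top');cv2.imwrite('pics/topraw12.png',im[:,:,::-1]);cv2.imwrite('pics/top12.png',cv2.resize(im[155:300,265:410,::-1],None,fx=4,fy=4,interpolation=2))"
```

```text
t 10.15 jig [-176.7 -165.9] z 95.0 jaw 0.017 F [ 0.8  0.7 -0. ] gap 12.1 down [ 0.031 -0.018 -0.999]
```

View pics/top12.png

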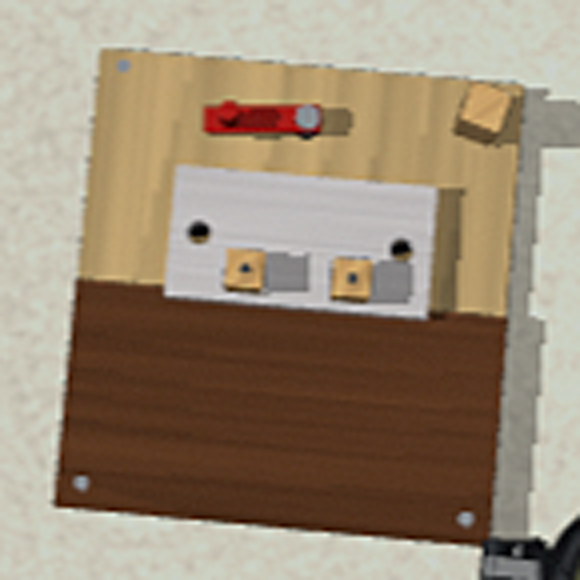

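```bash
cat >> h.py <<'E'
def holefit(im,px,r=6,thr=None):
    u=8; x0,y0=int(px[0])-r,int(px[1])-r; c=im[y0:y0+2*r+1,x0:x0+2*r+1]
    g=cv2.resize(cv2.cvtColor(c,cv2.COLOR_RGB2GRAY),None,fx=u,fy=u,interpolation=cv2.INTER_CUBIC)
    out=[]
    for t in ([110,130,145,155] if thr is None else thr):
        cs,_=cv2.findContours((g<t).astype(np.uint8),cv2.RETR_LIST,cv2.CHAIN_APPROX_NONE)
        cs=[k for k in cs if 20**2<cv2.contourArea(k)<70**2 and abs(cv2.minEnclosingCircle(k)[0][0]-u*(r+.5))<25]
        if cs:
            e=cv2.fitEllipse(cv2.convexHull(max(cs,key=cv2.contourArea))); out.append((t,(e[0][0]+.5)/u-.5+x0,(e[0][1]+.5)/u-.5+y0,e[1][0]/u,e[1][1]/u))
    return np.array(out)
def meas(im,L,R,z=.036):
    a,b=holefit(im,L),holefit(im,R); print(a.round(2).tolist(),b.round(2).tolist())
    for p,q in zip(a,b):
        H=w2j(ray('top',[p[1:3],q[1:3]],z)); d=H[0]-H[1]; print(p[0],"C",H.mean(0).round(2),"dist",np.hypot(*d).round(1),"yaw",np.arctan2(-d[0],d[1]).round(4))
E
python3 -c "
from h import *
im=cv2.imread('pics/top0.png')[:,:,::-1].copy(); meas(im,(306.7,239),(357.6,238.2))
im=cv2.imread('pics/topraw9.png')[:,:,::-1].copy(); meas(im,(313,232.7),(363.5,238.9))
im=cv2.imread('pics/topraw12.png')[:,:,::-1].copy(); meas(im,(314.4,212.4),(365,216.7))
print(cv2.cvtColor(im,cv2.COLOR_RGB2GRAY)[206:220,308:321])
m=mask(im,(0,0,130),(180,40,255),(297,190,385,240)); m=cv2.morphologyEx(m,cv2.MORPH_CLOSE,np.ones((3,3)));r=cv2.minAreaRect(cv2.convexHull(big(m)));print(r,w2j(ray('top',cv2.boxPoints(r),.036)),w2j(ray('top',r[0],.036)))
"
```

```text
[[110.0, 306.76, 238.95, 5.55, 5.72], [130.0, 306.72, 238.91, 6.01, 6.12], [145.0, 306.68, 238.9, 6.26, 6.56], [155.0, 306.65, 238.89, 6.44, 6.93]] [[110.0, 357.68, 238.17, 5.53, 5.69], [130.0, 357.72, 238.14, 5.96, 6.12], [145.0, 357.7, 238.14, 6.27, 6.54], [155.0, 357.67, 238.12, 6.49, 6.94]]
110.0 C [-66.77   9.97] dist 115.9 yaw 0.1065
130.0 C [-66.7    9.98] dist 116.1 yaw 0.1063
145.0 C [-66.69  10.05] dist 116.1 yaw 0.1061
155.0 C [-66.67  10.12] dist 116.1 yaw 0.1063
[[110.0, 312.96, 232.63, 5.43, 5.59], [130.0, 312.95, 232.59, 5.7, 5.94], [145.0, 312.94, 232.59, 6.02, 6.17], [155.0, 312.95, 232.59, 6.22, 6.39]] [[110.0, 363.52, 238.85, 5.1, 6.02], [130.0, 363.5, 238.87, 5.56, 6.44], [145.0, 361.57, 241.82, 9.38, 13.16], [155.0, 361.71, 241.63, 9.74, 13.02]]
110.0 C [-59.09  -3.05] dist 115.9 yaw -0.032
130.0 C [-59.08  -3.01] dist 115.9 yaw -0.0334
145.0 C [-62.63  -1.11] dist 112.6 yaw -0.0974
155.0 C [-62.4   -1.26] dist 112.8 yaw -0.0932
[[110.0, 314.28, 212.6, 5.05, 5.3], [130.0, 314.26, 212.64, 5.44, 5.72], [145.0, 314.22, 212.64, 5.81, 6.01], [155.0, 314.24, 212.68, 5.
[... 666 characters left out ...]
200 195 194]
 [184 187 190 159  81  12   5   1   0 119 182 192 191]
 [191 189 193 160  74   0   1   0  24 126 181 189 188]
 [196 194 199 178 125  84  76  93  95 159 194 191 189]
 [190 186 188 191 167 116  89 106 140 181 197 196 196]
 [193 192 191 195 195 194 184 187 194 190 190 189 188]
 [187 186 187 189 191 194 191 193 194 193 191 192 194]
 [189 187 187 188 188 187 188 189 188 188 191 191 191]
 [193 190 190 189 189 190 190 188 188 188 190 190 192]]
((339.8367919921875, 214.8771209716797), (66.01176452636719, 32.96256637573242), 4.969740867614746) [[-49.21166159  72.67910838]
 [ 26.86132538  73.3508143 ]
 [ 27.11310165 -77.84213166]
 [-48.67492549 -77.64176124]] [[-11.0873628   -2.50640791]]
```

Fit result: plate centre is at about (−11.2, −2.0) with yaw ≈ 0. A 2 mm nudge in +y from the −y side is needed.

jog_arm:
  plan:
    - {"delta_pos":[35,0,10],"roll":0.015,"gripper":-1}
    - {"delta_pos":[35,0,15],"roll":0,"gripper":-1}
    - {"delta_pos":[35,10,15],"roll":0,"gripper":-1}
    - {"delta_pos":[30,15,12],"roll":0,"gripper":-1}
    - {"delta_pos":[20,15,4],"roll":0,"gripper":-1}
    - {"delta_pos":[0,10,0],"roll":0,"gripper":-1}
    - {"delta_pos":[0,5,0],"roll":0,"gripper":-1}
    - {"delta_pos":[0,0,0],"roll":0,"gripper":-1}

```text
time_s: 10.87
tcp_pos: [0.5443, -0.15, 0.0437]
tcp_rot: [-1.59, 0.053, -0.116]
force: [-0.2, -0.5, 0.9]
finger_gap: -0.0003
```

```bash
python3 -c "
from h import *
st();print(go(-11,-95,29,0))"
```

```text
t 10.87 jig [ -14.2 -112.7] z 43.7 jaw -0.012 F [-0.2 -0.5  0.9] gap -0.3 down [ 0.039 -0.023 -0.999]
[array([ 2.4, 14.5, 18. ]), -0.012]
```

jog_arm:
  plan:
    - {"delta_pos":[2,7,5],"roll":-0.012,"gripper":-1}
    - {"delta_pos":[0,6,3],"roll":0,"gripper":-1}
    - {"delta_pos":[0,1,3],"roll":0,"gripper":-1}
    - {"delta_pos":[0,0,3],"roll":0,"gripper":-1}
    - {"delta_pos":[0,0,0],"roll":0,"gripper":-1}

```text
time_s: 11.28
tcp_pos: [0.5451, -0.1351, 0.0294]
tcp_rot: [-1.59, 0.045, -0.106]
force: [0.1, 0.3, -0.4]
finger_gap: 0.0003
```

```bash
python3 -c "
from h import *
st();print(go(-11,-87,29,0))"
```

```text
t 11.28 jig [-14.9 -97.8] z 29.4 jaw -0.001 F [ 0.1  0.3 -0.4] gap 0.3 down [ 0.038 -0.022 -0.999]
[array([ 3.9,  0.4, 10.8]), -0.001]
```

jog_arm:
  plan:
    - {"delta_pos":[3,0,4],"roll":0,"gripper":-1}
    - {"delta_pos":[0,0,2],"roll":0,"gripper":-1}
    - {"delta_pos":[0,0,2],"roll":0,"gripper":-1}
    - {"delta_pos":[0,0,1],"roll":0,"gripper":-1}
    - {"delta_pos":[0,0,0],"roll":0,"gripper":-1}

```text
time_s: 11.7
tcp_pos: [0.5498, -0.1257, 0.0311]
tcp_rot: [-1.59, 0.043, -0.108]
force: [-0.5, 0.3, 0.0]
finger_gap: -0.0001
```

```bash
python3 -c "
from h import *
st();im=snapshot('top');cv2.imwrite('pics/topraw13.png',im[:,:,::-1]);cv2.imwrite('pics/top13.png',cv2.resize(im[155:300,265:410,::-1],None,fx=4,fy=4,interpolation=2))
a=holefit(im,(314.3,212.5));print(a,w2j(ray('top',a[:,1:3],.036)))"
```

```text
t 11.7 jig [-11.1 -88. ] z 31.1 jaw -0.001 F [-0.5  0.3  0. ] gap -0.1 down [ 0.04  -0.023 -0.999]
[[110.         314.26879168 212.59209442   4.81378841   5.18823242]
 [130.         314.27241373 212.61327267   5.26086283   5.47445822]
 [145.         314.25406027 212.64523602   5.5643096    5.76952028]
 [155.         314.23619652 212.65713072   5.73657131   5.97946072]] [[-11.09936466  56.20478235]
 [-11.14728096  56.19195284]
 [-11.22450081  56.2269088 ]
 [-11.2555079   56.26507824]]
```

View pics/top13.png

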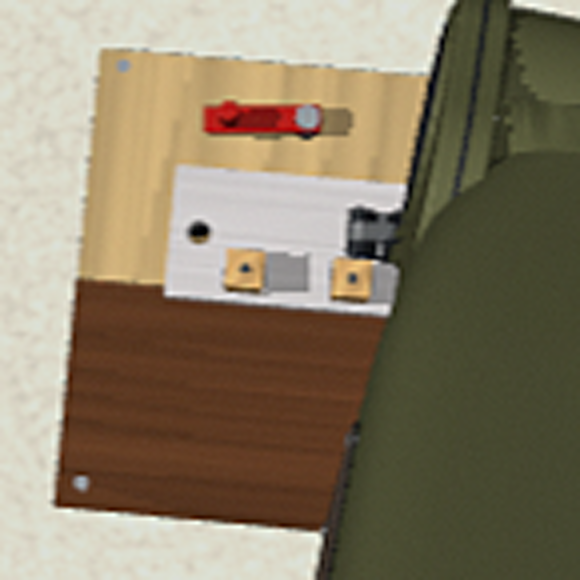

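The left hole stays visible at (314.3,212.6), with y 56.2. I nudge on in small steps, watching it.

jog_arm:
  plan:
    - {"delta_pos":[0,0.5,1.5],"roll":0,"gripper":-1}
    - {"delta_pos":[0,0,1.5],"roll":0,"gripper":-1}
    - {"delta_pos":[0,0,0],"roll":0,"gripper":-1}

```text
time_s: 12.0
tcp_pos: [0.5503, -0.1228, 0.0306]
tcp_rot: [-1.591, 0.043, -0.109]
force: [0.1, 0.5, 0.0]
finger_gap: -0.0002
```

```bash
python3 -c "
from h import *
st();im=snapshot('top')
a=holefit(im,(314.3,212.5));print(a,w2j(ray('top',a[:,1:3],.036)))"
```

```text
t 12.0 jig [-10.9 -85.2] z 30.6 jaw -0.002 F [0.1 0.5 0. ] gap -0.2 down [ 0.04  -0.023 -0.999]
[[110.         314.2722373  212.59394217   4.85200071   5.18090057]
 [130.         314.2703619  212.61128998   5.26246548   5.49196625]
 [145.         314.24511576 212.62612391   5.57575989   5.75408316]
 [155.         314.23170185 212.65498352   5.75181866   5.97344208]] [[-11.10290111  56.19652625]
 [-11.14314761  56.19705964]
 [-11.18242792  56.25142982]
 [-11.25149943  56.27579113]]
```

jog_arm:
  plan:
    - {"delta_pos":[0,1,1.5],"roll":0,"gripper":-1}
    - {"delta_pos":[0,0.5,1.5],"roll":0,"gripper":-1}
    - {"delta_pos":[0,0,0],"roll":0,"gripper":-1}

```text
time_s: 12.3
tcp_pos: [0.5508, -0.1212, 0.0295]
tcp_rot: [-1.594, 0.044, -0.11]
force: [-1.1, 0.9, 1.4]
finger_gap: 0.0003
```

```bash
python3 -c "
from h import *
st();im=snapshot('top')
a=holefit(im,(314.3,212.5));print(a[:2],w2j(ray('top',a[:,1:3],.036))[:2])"
```

```text
t 12.3 jig [-10.5 -83.5] z 29.5 jaw -0.003 F [-1.1  0.9  1.4] gap 0.3 down [ 0.041 -0.027 -0.999]
[[110.         314.13765287 212.63190269   4.8457818    5.10588169]
 [130.         314.11783648 212.67073059   5.24710369   5.49245405]] [[-11.21782427  56.49524095]
 [-11.3111176   56.53204994]]
```

jog_arm:
  plan:
    - {"delta_pos":[0,0,1.2],"roll":0,"gripper":-1}
    - {"delta_pos":[0,0,0],"roll":0,"gripper":-1}

```text
time_s: 12.52
tcp_pos: [0.551, -0.1202, 0.0295]
tcp_rot: [-1.594, 0.044, -0.11]
force: [-1.4, 0.8, 1.1]
finger_gap: -0.0004
```

```bash
python3 -c "
from h import *
st();im=snapshot('top')
a=holefit(im,(314.,212.5));print(a[:2],w2j(ray('top',a[:,1:3],.036))[:2])"
```

```text
t 12.52 jig [-10.4 -82.5] z 29.5 jaw -0.003 F [-1.4  0.8  1.1] gap -0.4 down [ 0.041 -0.027 -0.999]
[[110.         313.80838251 212.50863504   4.82271004   5.35822153]
 [130.         313.80640125 212.54017305   5.23618412   5.75495005]] [[-11.00235524  57.27274469]
 [-11.07523162  57.27045147]]
```

jog_arm:
  plan:
    - {"delta_pos":[0,0,0.9],"roll":0,"gripper":-1}
    - {"delta_pos":[0,0,0],"roll":0,"gripper":-1}

```text
time_s: 12.73
tcp_pos: [0.5512, -0.1195, 0.0295]
tcp_rot: [-1.594, 0.044, -0.11]
force: [-1.3, -0.8, 1.4]
finger_gap: 0.0
```

```bash
python3 -c "
from h import *
st();im=snapshot('top')
a=holefit(im,(314.,212.5));print(a[:2],w2j(ray('top',a[:,1:3],.036))[:2])"
```

```text
t 12.73 jig [-10.3 -81.7] z 29.5 jaw -0.003 F [-1.3 -0.8  1.4] gap 0.0 down [ 0.041 -0.027 -0.999]
[[110.         313.52192068 212.44857454   4.80718422   5.16854763]
 [130.         313.53809834 212.51418734   5.22108316   5.56265068]] [[-10.92330499  57.9390144 ]
 [-11.07074484  57.88794109]]
```

jog_arm:
  plan:
    - {"delta_pos":[0,0,-12],"roll":0,"gripper":-1}
    - {"delta_pos":[0,-20,-12],"roll":0,"gripper":-1}
    - {"delta_pos":[-20,-30,0],"roll":0,"gripper":-1}
    - {"delta_pos":[-36,-10,10],"roll":0,"gripper":1}
    - {"delta_pos":[-30,0,25],"roll":0,"gripper":1}
    - {"delta_pos":[-10,0,36],"roll":0,"gripper":1}
    - {"delta_pos":[0,0,30],"roll":0,"gripper":1}
    - {"delta_pos":[0,0,5],"roll":0,"gripper":1}

```text
time_s: 13.45
tcp_pos: [0.4585, -0.0301, 0.0845]
tcp_rot: [-1.591, 0.048, -0.117]
force: [0.4, 0.5, 0.1]
finger_gap: 0.0605
```

```bash
python3 -c "
from h import *
st();print(go(-82,0,19,0))"
```

```text
t 13.45 jig [-111.1   -1.6] z 84.5 jaw -0.01 F [0.4 0.5 0.1] gap 60.5 down [ 0.043 -0.024 -0.999]
[array([26.1, 66.7,  3.2]), -0.01]
```

jog_arm:
  plan:
    - {"delta_pos":[8,20,1],"roll":-0.01,"gripper":1}
    - {"delta_pos":[8,20,0],"roll":0,"gripper":1}
    - {"delta_pos":[4,15,0],"roll":0,"gripper":1}
    - {"delta_pos":[0,7,0],"roll":0,"gripper":1}
    - {"delta_pos":[0,0,0],"roll":0,"gripper":1}

```text
time_s: 13.87
tcp_pos: [0.4835, -0.0323, 0.0227]
tcp_rot: [-1.59, 0.032, -0.108]
force: [-0.7, 0.4, -0.1]
finger_gap: 0.0852
```

```bash
python3 -c "
from h import *
st();print(go(-60,0,18,0))"
```

```text
t 13.87 jig [-86.   -1.4] z 22.7 jaw 0.006 F [-0.7  0.4 -0.1] gap 85.2 down [ 0.047 -0.023 -0.999]
[array([25.8,  5.9,  1.3]), 0.006]
```

jog_arm:
  plan:
    - {"delta_pos":[8,3,1],"roll":0.005,"gripper":1}
    - {"delta_pos":[6,3,0],"roll":0,"gripper":1}
    - {"delta_pos":[5,0,0],"roll":0,"gripper":1}
    - {"delta_pos":[3,0,0],"roll":0,"gripper":1}
    - {"delta_pos":[2,0,0],"roll":0,"gripper":1}
    - {"delta_pos":[0,0,0],"roll":0,"gripper":1}

```text
time_s: 14.37
tcp_pos: [0.5113, -0.0355, 0.0193]
tcp_rot: [-1.59, 0.037, -0.115]
force: [-0.7, 0.1, -0.1]
finger_gap: 0.0856
```

```bash
python3 -c "
from h import *
st();print(go(-48.4,0,18,0))"
```

```text
t 14.37 jig [-58.   -1.9] z 19.3 jaw -0.002 F [-0.7  0.1 -0.1] gap 85.6 down [ 0.049 -0.023 -0.999]
[array([9.5, 1.7, 2. ]), -0.002]
```

jog_arm:
  plan:
    - {"delta_pos":[2,0.3,0],"roll":0,"gripper":1}
    - {"delta_pos":[2,0.3,0],"roll":0,"gripper":1}
    - {"delta_pos":[2,0.2,0],"roll":0,"gripper":1}
    - {"delta_pos":[1,0,0],"roll":0,"gripper":1}
    - {"delta_pos":[0,0,0],"roll":0,"gripper":1}

```text
time_s: 14.78
tcp_pos: [0.5157, -0.0359, 0.019]
tcp_rot: [-1.59, 0.04, -0.111]
force: [-1.2, -0.2, 1.3]
finger_gap: 0.0851
```

```bash
python3 -c "
from h import *
st()
im=snapshot('side');cv2.imwrite('pics/sideraw14.png',im[:,:,::-1]);cv2.imwrite('pics/side14.png',cv2.resize(im[180:320,265:425,::-1],None,fx=4,fy=4,interpolation=2))"
```

```text
t 14.78 jig [-53.5  -1.9] z 19.0 jaw -0.002 F [-1.2 -0.2  1.3] gap 85.1 down [ 0.044 -0.023 -0.999]
```

View pics/side14.png

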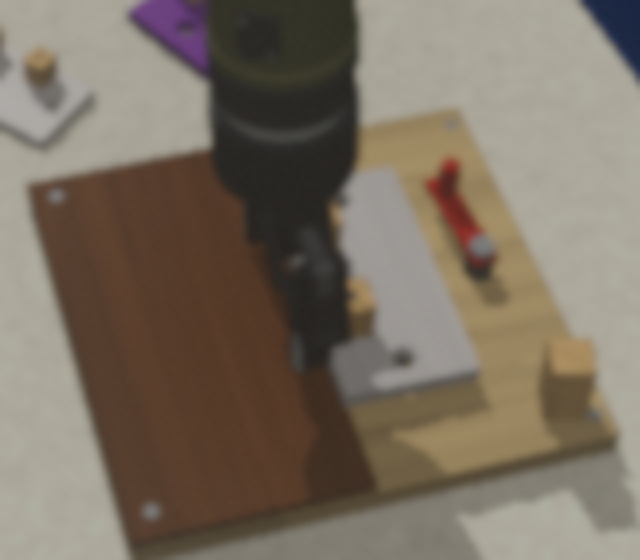

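Still up, with the right hole at (404,356). I continue in small steps.

jog_arm:
  plan:
    - {"delta_pos":[2,0,0],"roll":0,"gripper":1}
    - {"delta_pos":[2,0,0],"roll":0,"gripper":1}
    - {"delta_pos":[1.5,0,0],"roll":0,"gripper":1}
    - {"delta_pos":[0,0,0],"roll":0,"gripper":1}

```text
time_s: 15.17
tcp_pos: [0.5235, -0.0366, 0.0197]
tcp_rot: [-1.59, 0.038, -0.114]
force: [-0.2, -0.9, -0.4]
finger_gap: 0.0855
```

```bash
python3 -c "
from h import *
st()
im=snapshot('side');cv2.imwrite('pics/sideraw15.png',im[:,:,::-1]);cv2.imwrite('pics/side15.png',cv2.resize(im[180:320,265:425,::-1],None,fx=4,fy=4,interpolation=2))"
```

```text
t 15.17 jig [-45.8  -1.8] z 19.7 jaw -0.001 F [-0.2 -0.9 -0.4] gap 85.5 down [ 0.047 -0.023 -0.999]
```

View pics/side15.png

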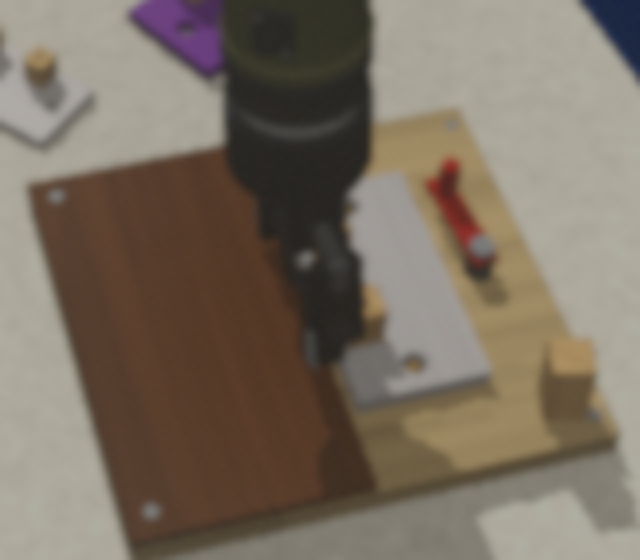

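The plate looks to have dropped: brass shows in the right hole at (414,362) and the shadow gap is smaller. I back off and check from both views.

jog_arm:
  plan:
    - {"delta_pos":[-8,-3,0],"roll":0,"gripper":1}
    - {"delta_pos":[-20,-15,0],"roll":0,"gripper":1}
    - {"delta_pos":[-20,-25,20],"roll":0,"gripper":0}
    - {"delta_pos":[-20,-30,25],"roll":0,"gripper":-1}
    - {"delta_pos":[-20,-20,30],"roll":0,"gripper":-1}
    - {"delta_pos":[-15,0,36],"roll":0,"gripper":-1}
    - {"delta_pos":[-10,0,36],"roll":0,"gripper":-1}
    - {"delta_pos":[0,0,20],"roll":0,"gripper":-1}

```text
time_s: 15.88
tcp_pos: [0.4179, 0.143, 0.1072]
tcp_rot: [-1.589, 0.045, -0.126]
force: [-0.0, -0.7, 0.8]
finger_gap: 0.0123
```

```bash
python3 -c "
from h import *
st()
im=snapshot('top');cv2.imwrite('pics/topraw16.png',im[:,:,::-1]);a=cv2.resize(im[165:275,285:400,::-1],None,fx=4,fy=4,interpolation=2)
im=snapshot('side');cv2.imwrite('pics/sideraw16.png',im[:,:,::-1]);b=cv2.resize(im[210:320,310:425,::-1],None,fx=3.4,fy=4,interpolation=2)
b=cv2.resize(im[210:320,320:405,::-1],None,fx=4,fy=4,interpolation=2)
cv2.imwrite('pics/both16.png',np.hstack([a,b]))
print(w2j(ray('side',np.array([(405,175),(490,378)])/4+[265,180],.028)))"
```

```text
t 15.88 jig [-167.9  166.9] z 107.2 jaw -0.014 F [-0.  -0.7  0.8] gap 12.3 down [ 0.05  -0.023 -0.998]
[[ 40.59421014  71.07390809]
 [ 36.42440783 -78.70684284]]
```

View pics/both16.png

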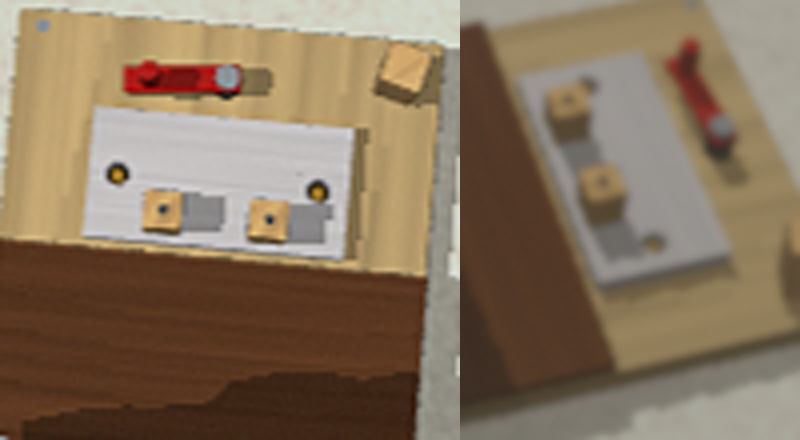

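```bash
cat >> h.py <<'E'
def tri(pt,ps):
    P=[]
    for n in("top","side"):
        c=camera_info(n); P.append(c["mtx"]@np.c_[c["R"],c["t"]])
    X=cv2.triangulatePoints(P[0],P[1],np.float64(pt).reshape(2,1),np.float64(ps).reshape(2,1))[:,0]; X=X[:3]/X[3]
    e=[np.hypot(*(proj("top",X)[0]-pt)),np.hypot(*(proj("side",X)[0]-ps))]
    return np.r_[w2j(X),X[2]*1e3].round(1),np.round(e,1)
E
python3 -c "
from h import *
T=cv2.imread('pics/topraw16.png')[:,:,::-1].copy();S=cv2.imread('pics/sideraw16.png')[:,:,::-1].copy()
t=lambda c:((c[0]+.5)/4-.5+285,(c[1]+.5)/4-.5+165)
s=lambda c:((c[0]-460+.5)/4-.5+320,(c[1]+.5)/4-.5+210)
for n,a,b in(('postL dot',(163,210),(571,99)),('postR dot',(270,220),(603,183)),('corner FL',(96,107),(646,53)),('corner FR',(353,129),(732,258)),('corner RR',(343,258),(603,280)),('corner RL',(83,236),(518,74))): print(n,tri(t(a),s(b)))
T0=cv2.imread('pics/top0.png')
print('ref initial dots',tri(((218.5/4-.5+265),(372.5/4-.5+155)),(204.5/4-.5+265,147.5/4-.5+200)))
for n,z in(('down',.028),('up',.036)):
  print(n,[np.round((proj('side',np.r_[j2w(x,y),z])[0]-[320,210]+.5)*4-.5+[460,0]).tolist() for x,y in((38,75),(38,-75),(-38,-75),(-38,75))],[np.round((proj('top',np.r_[j2w(x,y),z])[0]-[285,165]+.5)*4-.5).tolist() for x,y in((38,75),(38,-75),(-38,-75),(-38,75))])
"
```

```text
postL dot (array([-21.4,  29.5,  55.9]), array([0.2, 0.2]))
postR dot (array([-22.1, -30.6,  55. ]), array([0.1, 0.1]))
corner FL (array([39.6, 73.8, 28.1]), array([0.7, 0.7]))
corner FR (array([ 39.1, -75. ,  23.5]), array([0.1, 0.1]))
corner RR (array([-36.1, -75.2,  31.2]), array([0.3, 0.3]))
corner RL (array([-37.6,  74.2,  32.3]), array([0.1, 0.1]))
ref initial dots (array([-91.9,  37. ,  62.3]), array([0.1, 0.1]))
down [[640.0, 53.0], [732.0, 253.0], [598.0, 284.0], [516.0, 78.0]] [[95.0, 107.0], [353.0, 130.0], [342.0, 261.0], [82.0, 237.0]]
up [[641.0, 43.0], [734.0, 245.0], [599.0, 275.0], [517.0, 69.0]] [[94.0, 105.0], [355.0, 128.0], [344.0, 259.0], [81.0, 235.0]]
```

```bash
python3 -c "
from h import *
S=cv2.imread('pics/sideraw16.png')
cv2.imwrite('pics/z16.png',cv2.resize(S[215:290,328:408],None,fx=8,fy=8,interpolation=2))
T=cv2.imread('pics/topraw16.png')
cv2.imwrite('pics/zt16.png',cv2.resize(T[185:240,300:385],None,fx=8,fy=8,interpolation=2))"
```

```text
(no output)
```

View pics/z16.png

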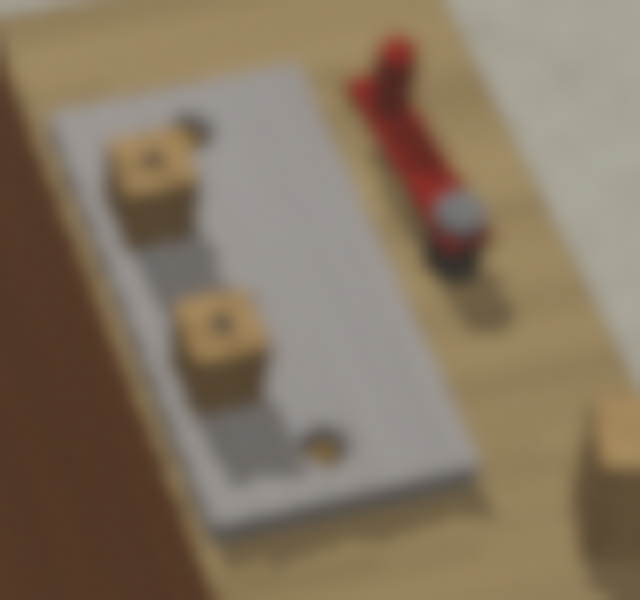

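View pics/zt16.png

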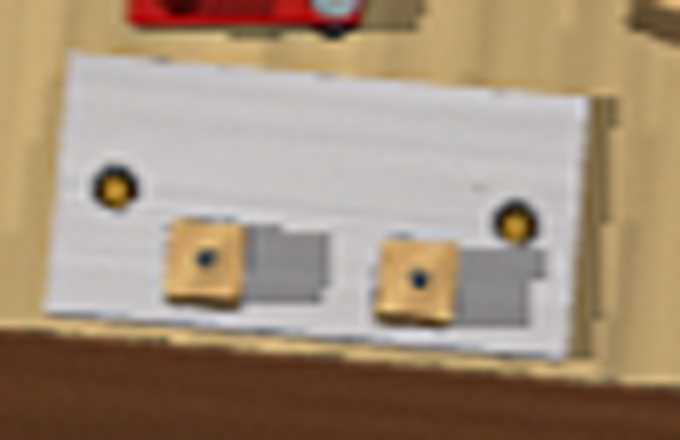

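The top view shows brass centred in both holes and equal, narrow shadow along the right edge. Corner heights are ambiguous by 2–3 mm, so I probe one post top (54 mm if the plate is down) with the shut fingers.

jog_arm:
  plan:
    - {"delta_pos":[36,0,-15],"roll":-0.014,"gripper":-1}
    - {"delta_pos":[34,0,-30],"roll":0,"gripper":-1}
    - {"delta_pos":[30,0,-30],"roll":0,"gripper":-1}
    - {"delta_pos":[25,0,-30],"roll":0,"gripper":-1}
    - {"delta_pos":[15,0,-25],"roll":0,"gripper":-1}
    - {"delta_pos":[0,5,0],"roll":0,"gripper":-1}
    - {"delta_pos":[0,5,0],"roll":0,"gripper":-1}

```text
time_s: 16.57
tcp_pos: [0.5496, -0.0095, 0.1065]
tcp_rot: [-1.594, 0.026, -0.108]
force: [-1.0, 0.3, -0.6]
finger_gap: 0.0003
```

```bash
python3 -c "
from h import *
st();print(go(-22,30,62,0))"
```

```text
t 16.57 jig [-22.3  27.6] z 106.5 jaw 0.01 F [-1.   0.3 -0.6] gap 0.3 down [ 0.051 -0.027 -0.998]
[array([-2. , 44.4,  3.4]), 0.01]
```

jog_arm:
  plan:
    - {"delta_pos":[-1,15,1],"roll":0,"gripper":-1}
    - {"delta_pos":[-1,15,1],"roll":0,"gripper":-1}
    - {"delta_pos":[0,8,0],"roll":0,"gripper":-1}
    - {"delta_pos":[0,4,0],"roll":0,"gripper":-1}
    - {"delta_pos":[0,0,0],"roll":0,"gripper":-1}

```text
time_s: 16.98
tcp_pos: [0.5441, -0.0098, 0.0604]
tcp_rot: [-1.595, 0.033, -0.104]
force: [-0.7, 0.8, -0.8]
finger_gap: -0.0001
```

jog_arm:
  plan:
    - {"delta_pos":[0,1.5,0],"roll":0,"gripper":-1}
    - {"delta_pos":[0,1.5,0],"roll":0,"gripper":-1}
    - {"delta_pos":[0,0,0],"roll":0,"gripper":-1}

```text
time_s: 17.23
tcp_pos: [0.5434, -0.009, 0.0578]
tcp_rot: [-1.595, 0.032, -0.103]
force: [0.1, -0.3, 0.0]
finger_gap: -0.0001
```

```bash
python3 -c "
from h import *
st()"
```

```text
t 17.23 jig [-28.5  27.5] z 57.8 jaw 0.009 F [ 0.1 -0.3  0. ] gap -0.1 down [ 0.044 -0.027 -0.999]
```

jog_arm:
  plan:
    - {"delta_pos":[3,1,0],"roll":0,"gripper":-1}
    - {"delta_pos":[2,1,0],"roll":0,"gripper":-1}
    - {"delta_pos":[0,0,0],"roll":0,"gripper":-1}

```text
time_s: 17.48
tcp_pos: [0.5502, -0.0091, 0.0573]
tcp_rot: [-1.595, 0.029, -0.104]
force: [0.1, 0.3, 0.9]
finger_gap: 0.0002
```

jog_arm:
  plan:
    - {"delta_pos":[0,0.8,0],"roll":0,"gripper":-1}
    - {"delta_pos":[0,0,0],"roll":0,"gripper":-1}

```text
time_s: 17.65
tcp_pos: [0.5512, -0.0091, 0.0569]
tcp_rot: [-1.595, 0.028, -0.105]
force: [0.2, 0.3, -0.7]
finger_gap: 0.0001
```

jog_arm:
  plan:
    - {"delta_pos":[0,0.8,0],"roll":0,"gripper":-1}
    - {"delta_pos":[0,0,0],"roll":0,"gripper":-1}

```text
time_s: 17.82
tcp_pos: [0.5515, -0.0091, 0.0562]
tcp_rot: [-1.595, 0.028, -0.106]
force: [-0.2, 0.4, 0.1]
finger_gap: 0.0
```

jog_arm:
  plan:
    - {"delta_pos":[0,0.8,0],"roll":0,"gripper":-1}
    - {"delta_pos":[0,0,0],"roll":0,"gripper":-1}

```text
time_s: 17.98
tcp_pos: [0.5514, -0.0092, 0.0553]
tcp_rot: [-1.595, 0.028, -0.106]
force: [-0.2, -0.2, 0.2]
finger_gap: -0.0002
```

jog_arm:
  plan:
    - {"delta_pos":[0,0.8,0],"roll":0,"gripper":-1}
    - {"delta_pos":[0,0,0],"roll":0,"gripper":-1}

```text
time_s: 18.15
tcp_pos: [0.5515, -0.0093, 0.0545]
tcp_rot: [-1.594, 0.028, -0.106]
force: [-1.6, 1.4, 0.4]
finger_gap: 0.0002
```

jog_arm:
  plan:
    - {"delta_pos":[0,0.8,0],"roll":0,"gripper":-1}
    - {"delta_pos":[0,0,0],"roll":0,"gripper":-1}

```text
time_s: 18.32
tcp_pos: [0.5515, -0.0092, 0.0546]
tcp_rot: [-1.594, 0.027, -0.106]
force: [0.4, -0.1, -0.1]
finger_gap: 0.0002
```

Contact came at TCP z 54.5, which matches the 54 mm expected given the slight tool tilt, so the plate is fully down. Next is the latch, with the peg at jig (54,43.5).

jog_arm:
  plan:
    - {"delta_pos":[0,-25,0],"roll":0.01,"gripper":-1}
    - {"delta_pos":[10,-25,4],"roll":0,"gripper":-1}
    - {"delta_pos":[30,0,5],"roll":0,"gripper":-1}
    - {"delta_pos":[30,0,5],"roll":0,"gripper":-1}
    - {"delta_pos":[25,0,3],"roll":0,"gripper":-1}
    - {"delta_pos":[8,0,0],"roll":0,"gripper":-1}
    - {"delta_pos":[0,0,0],"roll":0,"gripper":-1}

```text
time_s: 18.9
tcp_pos: [0.6534, -0.0004, 0.1099]
tcp_rot: [-1.594, 0.039, -0.111]
force: [-0.3, 0.3, -0.5]
finger_gap: -0.0001
```

```bash
python3 -c "
from h import *
st();print(go(84,46,46,0))"
```

```text
t 18.9 jig [80.2 46.5] z 109.9 jaw -0.001 F [-0.3  0.3 -0.5] gap -0.1 down [ 0.044 -0.027 -0.999]
[array([ 0.8, 64. ,  0.9]), -0.001]
```

jog_arm:
  plan:
    - {"delta_pos":[4,20,0],"roll":0,"gripper":-1}
    - {"delta_pos":[2,20,0],"roll":0,"gripper":-1}
    - {"delta_pos":[0,14,0],"roll":0,"gripper":-1}
    - {"delta_pos":[0,7,0],"roll":0,"gripper":-1}
    - {"delta_pos":[0,0,0],"roll":0,"gripper":-1}

```text
time_s: 19.32
tcp_pos: [0.6611, -0.0027, 0.047]
tcp_rot: [-1.594, 0.04, -0.111]
force: [-0.9, -0.2, -0.0]
finger_gap: 0.0002
```

```bash
python3 -c "
from h import *
st();print(go(44,40,46,0))
im=snapshot('side');cv2.imwrite('pics/side17.png',cv2.resize(im[180:320,265:425,::-1],None,fx=4,fy=4,interpolation=2))"
```

```text
t 19.32 jig [88. 45.] z 47.0 jaw -0.001 F [-0.9 -0.2 -0. ] gap 0.2 down [ 0.044 -0.027 -0.999]
[array([-44. ,  -0.9,  -5. ]), -0.001]
```

View pics/side17.png

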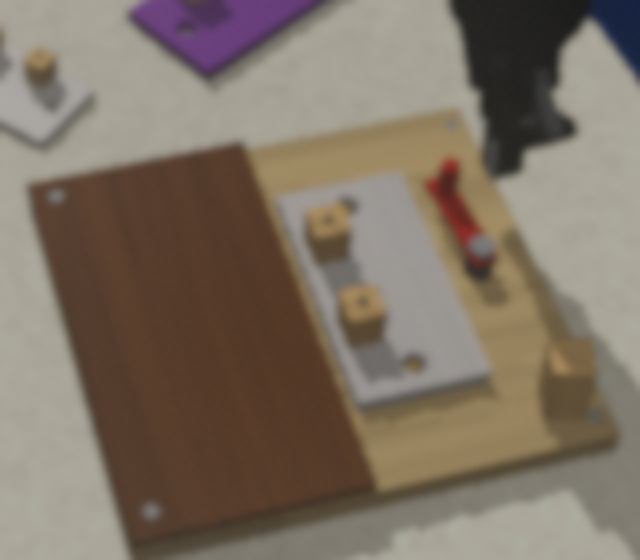

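The side view shows the fingertip just beyond the peg (450,170). I push in −x.

jog_arm:
  plan:
    - {"delta_pos":[-6,0,0],"roll":0,"gripper":-1}
    - {"delta_pos":[-6,0,0],"roll":0,"gripper":-1}
    - {"delta_pos":[-6,0,-1],"roll":0,"gripper":-1}
    - {"delta_pos":[-6,0,-1],"roll":0,"gripper":-1}
    - {"delta_pos":[-6,0,-2],"roll":0,"gripper":-1}
    - {"delta_pos":[-6,0,-3],"roll":0,"gripper":-1}
    - {"delta_pos":[-6,0,-4],"roll":0,"gripper":-1}

```text
time_s: 19.95
tcp_pos: [0.6182, -0.009, 0.0509]
tcp_rot: [-1.593, 0.03, -0.118]
force: [2.6, -0.5, -0.8]
finger_gap: 0.0002
```

```bash
python3 -c "
from h import *
st()
im=snapshot('side');cv2.imwrite('pics/side18.png',cv2.resize(im[180:320,265:425,::-1],None,fx=4,fy=4,interpolation=2))"
```

```text
t 19.95 jig [45.9 34.6] z 50.9 jaw 0.0 F [ 2.6 -0.5 -0.8] gap 0.2 down [ 0.055 -0.026 -0.998]
```

View pics/side18.png

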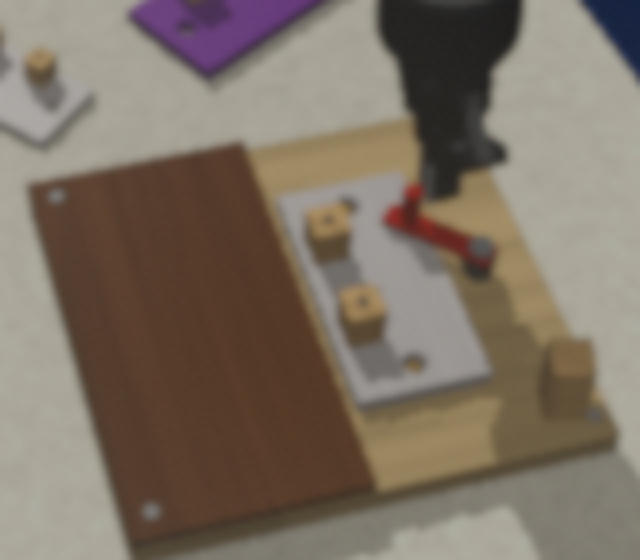

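jog_arm:
  plan:
    - {"delta_pos":[5,2,5],"roll":0,"gripper":-1}
    - {"delta_pos":[0,2,14],"roll":0,"gripper":-1}
    - {"delta_pos":[-5,0,14],"roll":0,"gripper":-1}
    - {"delta_pos":[-12,0,2],"roll":0,"gripper":-1}
    - {"delta_pos":[-10,0,0],"roll":0,"gripper":-1}
    - {"delta_pos":[0,0,0],"roll":0,"gripper":-1}

```text
time_s: 20.5
tcp_pos: [0.5971, 0.031, 0.0435]
tcp_rot: [-1.592, 0.036, -0.117]
force: [-0.5, -0.3, -0.9]
finger_gap: 0.0002
```

```bash
python3 -c "
from h import *
st();print(go(18,18,46,0))
im=snapshot('side');cv2.imwrite('pics/side19.png',cv2.resize(im[180:320,265:425,::-1],None,fx=4,fy=4,interpolation=2))"
```

```text
t 20.5 jig [21.1 72.4] z 43.5 jaw -0.002 F [-0.5 -0.3 -0.9] gap 0.2 down [ 0.05  -0.026 -0.998]
[array([ -2.9,  -1.5, -54.4]), -0.002]
```

View pics/side19.png

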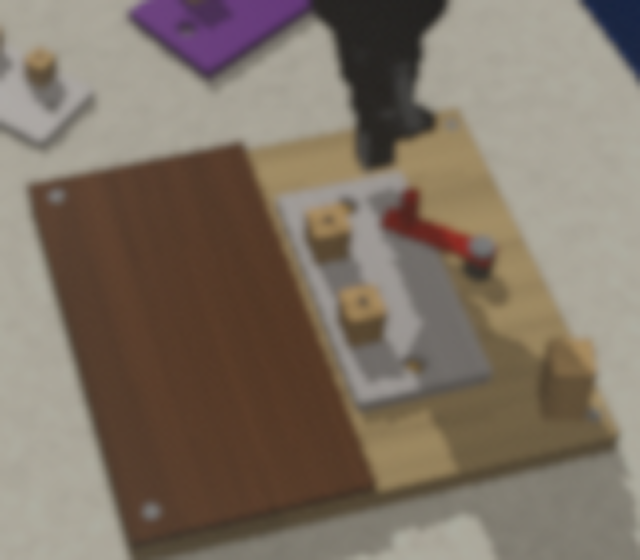

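jog_arm:
  plan:
    - {"delta_pos":[2,0,-8],"roll":0,"gripper":-1}
    - {"delta_pos":[0,0,-8],"roll":0,"gripper":-1}
    - {"delta_pos":[0,0,-7],"roll":0,"gripper":-1}
    - {"delta_pos":[0,0,-7],"roll":0,"gripper":-1}
    - {"delta_pos":[-1,0,-6],"roll":0,"gripper":-1}
    - {"delta_pos":[-1,0,-6],"roll":0,"gripper":-1}
    - {"delta_pos":[-1,0,-5],"roll":0,"gripper":-1}
    - {"delta_pos":[0,0,0],"roll":0,"gripper":-1}

```text
time_s: 21.22
tcp_pos: [0.5906, -0.0189, 0.0435]
tcp_rot: [-1.585, 0.04, -0.114]
force: [-0.4, 0.6, -0.8]
finger_gap: 0.0002
```

```bash
python3 -c "
from h import *
st();print(go(18,18,46,0))
im=snapshot('side');cv2.imwrite('pics/side20.png',cv2.resize(im[180:320,265:425,::-1],None,fx=4,fy=4,interpolation=2))"
```

```text
t 21.22 jig [19.4 22.1] z 43.5 jaw -0.003 F [-0.4  0.6 -0.8] gap 0.2 down [ 0.046 -0.018 -0.999]
[array([-1.3, -2.5, -4.1]), -0.003]
```

View pics/side20.png

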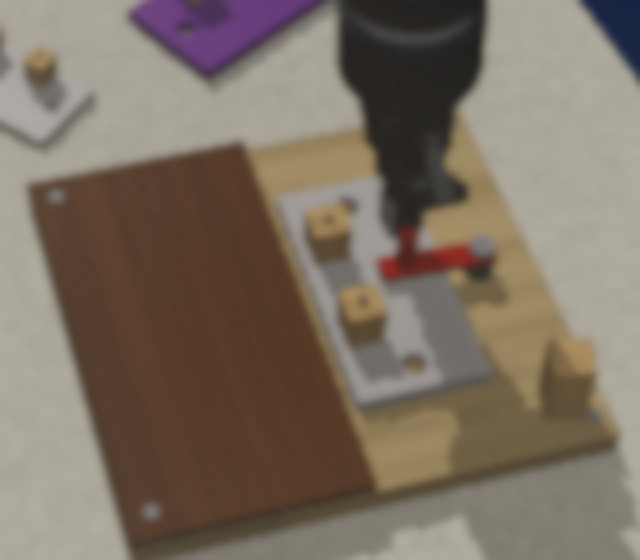

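```bash
python3 -c "
from h import *
for th in (1.3,1.4,1.5,1.57,1.6):
  x,y=60-45*np.sin(th),45*np.cos(th); e=(60-58*np.sin(th),58*np.cos(th))
  print(th,((proj('side',[np.r_[j2w(x,y),.0615],np.r_[j2w(*e),.0365]])-[265,180]+.5)*4).round(0).tolist())"
```

```text
1.3 [[407.0, 223.0], [380.0, 251.0]]
1.4 [[408.0, 229.0], [381.0, 259.0]]
1.5 [[409.0, 235.0], [383.0, 267.0]]
1.57 [[411.0, 239.0], [385.0, 273.0]]
1.6 [[412.0, 241.0], [386.0, 275.0]]
```

Peg top at (408,232) gives a latch angle of about 1.45, so about 5 mm more is needed.

jog_arm:
  plan:
    - {"delta_pos":[-1,0,-2.5],"roll":0,"gripper":-1}
    - {"delta_pos":[0,0,-2.5],"roll":0,"gripper":-1}
    - {"delta_pos":[0,0,-1],"roll":0,"gripper":-1}
    - {"delta_pos":[0,0,0],"roll":0,"gripper":-1}

```text
time_s: 21.6
tcp_pos: [0.5903, -0.0225, 0.0438]
tcp_rot: [-1.578, 0.037, -0.115]
force: [-0.8, 0.9, 0.0]
finger_gap: -0.0
```

```bash
python3 -c "
from h import *
st()
im=snapshot('side');cv2.imwrite('pics/side21.png',cv2.resize(im[180:320,265:425,::-1],None,fx=4,fy=4,interpolation=2))"
```

```text
t 21.6 jig [19.5 18.5] z 43.8 jaw -0.002 F [-0.8  0.9  0. ] gap -0.0 down [ 0.049 -0.012 -0.999]
```

View pics/side21.png

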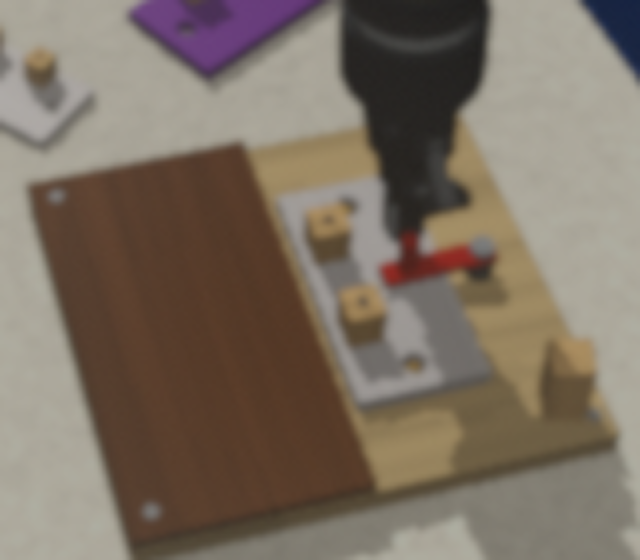

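jog_arm:
  plan:
    - {"delta_pos":[0,0,-1.5],"roll":0,"gripper":-1}
    - {"delta_pos":[0,0,-1],"roll":0,"gripper":-1}
    - {"delta_pos":[0,0,0],"roll":0,"gripper":-1}

```text
time_s: 21.9
tcp_pos: [0.5904, -0.0225, 0.0439]
tcp_rot: [-1.574, 0.035, -0.113]
force: [-0.6, 2.3, 0.2]
finger_gap: 0.0
```

jog_arm:
  plan:
    - {"delta_pos":[0,0,10],"roll":0,"gripper":-1}
    - {"delta_pos":[0,-10,20],"roll":0,"gripper":-1}
    - {"delta_pos":[0,-30,15],"roll":0,"gripper":-1}
    - {"delta_pos":[-20,-35,15],"roll":0,"gripper":-1}
    - {"delta_pos":[-36,-15,15],"roll":0,"gripper":-1}
    - {"delta_pos":[-38,0,15],"roll":0,"gripper":-1}
    - {"delta_pos":[-38,0,15],"roll":0,"gripper":-1}
    - {"delta_pos":[-38,0,10],"roll":0,"gripper":-1}

```text
time_s: 22.57
tcp_pos: [0.4395, 0.1111, 0.129]
tcp_rot: [-1.582, 0.026, -0.14]
force: [-0.2, 1.0, 0.2]
finger_gap: 0.0002
```

jog_arm:
  plan:
    - {"delta_pos":[-25,0,10],"roll":0,"gripper":-1}
    - {"delta_pos":[0,0,0],"roll":0,"gripper":-1}
    - {"delta_pos":[0,0,0],"roll":0,"gripper":-1}

```text
time_s: 22.82
tcp_pos: [0.407, 0.1248, 0.1273]
tcp_rot: [-1.586, 0.022, -0.134]
force: [0.2, -0.1, -0.1]
finger_gap: 0.0002
```

```bash
python3 -c "
from h import *
st()
im=snapshot('top');cv2.imwrite('pics/topraw22.png',im[:,:,::-1]);a=cv2.resize(im[165:275,285:400,::-1],None,fx=4,fy=4,interpolation=2)
im=snapshot('side');cv2.imwrite('pics/sideraw22.png',im[:,:,::-1])
b=cv2.resize(im[210:320,320:405,::-1],None,fx=4,fy=4,interpolation=2)
cv2.imwrite('pics/both22.png',np.hstack([a,b]))"
```

```text
t 22.82 jig [-177.   147.8] z 127.3 jaw -0.005 F [ 0.2 -0.1 -0.1] gap 0.2 down [ 0.07  -0.021 -0.997]
```

View pics/both22.png

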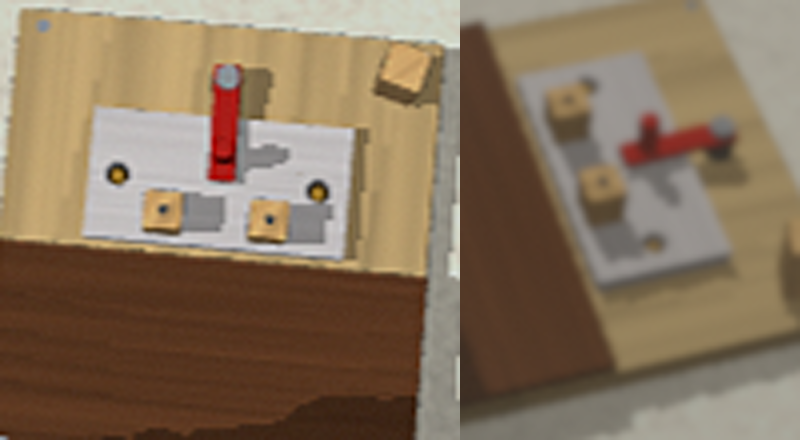

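View pics/topraw22.png

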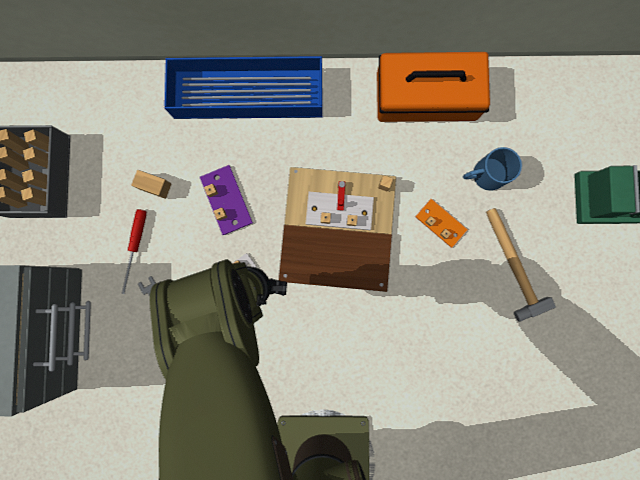

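```bash
python3 -c "
from h import *
im=cv2.imread('pics/topraw22.png')[:,:,::-1].copy()
for z in(.0365,):
  m=mask(im,(0,150,60),(8,255,255),(330,178,352,215))|mask(im,(172,150,60),(180,255,255),(330,178,352,215))
  r=cv2.minAreaRect(big(m));b=ray('top',cv2.boxPoints(r),z);print(r,w2j(b).round(1).tolist())
for th in(1.5,1.57,1.6):
  print(th,((proj('side',[np.r_[j2w(60-45*np.sin(th),45*np.cos(th)),.0615],np.r_[j2w(60-60*np.sin(th),60*np.cos(th)),.0365]])-[320,210]+.5)*4+[460,0]).round(0).tolist(),((proj('top',[np.r_[j2w(60-45*np.sin(th),45*np.cos(th)),.0615],np.r_[j2w(60-60*np.sin(th),60*np.cos(th)),.0365],np.r_[j2w(60,0),.04]])-[285,165]+.5)*4).round(0).tolist())
print(o:=get_obs()['force'])
a=cv2.imread('pics/top0.png').astype(int);b=cv2.imread('pics/topraw22.png').astype(int)
P=w2j(ray('top',(285+405/4,165+65/4),.063));print('post',P)
"
```

```text
((340.65362548828125, 197.62062072753906), (6.357072353363037, 23.06709098815918), 2.6025619506835938) [[1.7, 5.3], [55.1, 7.6], [55.8, -6.9], [2.4, -9.2]]
1.5 [[649.0, 115.0], [619.0, 148.0]] [[216.0, 148.0], [211.0, 181.0], [228.0, 77.0]]
1.57 [[651.0, 119.0], [622.0, 153.0]] [[222.0, 149.0], [219.0, 182.0], [228.0, 77.0]]
1.6 [[652.0, 121.0], [623.0, 156.0]] [[224.0, 149.0], [222.0, 182.0], [228.0, 77.0]]
[-0.51032275 -0.29450118  0.17149087]
post [[ 70.07713449 -98.80172762]]
```

The top and side views show the latch across the plate with its measured angle at about 1.6, against the stop. Brass shows in both holes, the post is where it was, and the robot is clear of everything.

```bash
python3 -c "
from bench import *
print(job_done())"
```

```text
the job is handed in; nothing more can be done
None
```

The plate is home on both pins, the latch lies across it, and the job was handed in after about 23 s of the 70 s.

I slid the plate along the ledge with the fingertips, pushing its rear edge to move it and square it and its side edges to centre it. It was never gripped or lifted, and it dropped over both pins. Then I pushed the latch round by its peg, first in −x and then in −y.

**Last checks:**
- **Plate seating:** brass shows centred in both holes. A touch on one post top met contact at 54.5 mm, against 54 mm expected when the plate is fully down; the probe was slightly tilted.
- **Latch:** the angle reads about 1.6 rad in the pictures, at its stop across the plate.
- **Loose post:** its position measured the same before and after, within about 1 mm.
- **Other bench items:** compared by eye only, and they look unmoved. The arm partly hid the small silver plate and the wrench in the last top view.

**One disagreement:** two-view corner heights of the plate scattered between 23.5 and 32 mm, against 28 mm expected. The blurred side camera is the likely cause. I relied on the touch check and the even shadow along the plate's edge instead.

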